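Zero the counting scale and box a set of rubber feet

ROBOT

A 6-joint arm with a two-finger parallel gripper is mounted at the origin on the work surface. World frame = base frame: x ahead of the robot, y to its left, z up, the work surface at z = 0. Lengths are in mm, angles in rad, forces in N, time in s.
With the tool pointing down it reaches from about 400 to 825 mm from the base axis. Payload 7 kg.
Tool frame: the origin (TCP) lies on the centre line of the jaws, within the pads' length; the fingertips stand 25 mm ahead of it and the grasp point (between the pads) lies 6 mm ahead of it; z points along the fingers, y is the direction in which the jaws open and shut (so a half turn about z gives the same grasp; the last joint's range is limited). The gripper opens to 88 mm and grips with 3 to 60 N. Pads are 19 mm wide; open, the fingers measure 130 mm over their backs; the gripper's body (78 mm by 193 mm) begins 47 mm behind the grasp point.
Start: joints at [-1.005, 0.359, 0.012, 0, -1.224, -0.288], TCP at [185.086, -649.106, 251.561] pointing down, gripper open.
Joint ranges: [-3.07, 3.07], [-1.43, 2.12], [-1.02, 1.25], [-3.03, 1.67], [-3.05, -0], [-3.03, 3.03]. Speed limits (rad/s): [2.39, 2.39, 3.01, 3.14, 3.14, 3.14].

INTERFACE

Orientations are given as a unit quaternion [w, x, y, z].
In Python, from cell import state, camera, close_job gives the robot as it stands.
- The arm moves only by the tool send_rows, never from a script. Its argument "rows" is a list of rows, each a list of 3 entries, a list of its own where there are three numbers: the opening, from 0 (shut) to 1 (fully open), then the shift along the tool's x, y, z in units of 40 mm (1.0 is 40 mm), then the turn, a rotation vector about the tool's x, y, z in rad. In form: [[claw, [tx, ty, tz], [ax, ay, az]], ...]. A call has 1 to 8 rows; each row is the pose to reach, as a shift and turn from the pose commanded when the call began, along the tool's axes at that moment; what a row does not reach only later rows make up. A row lasts 1/10 s, in which the tool goes at most 50 mm and 8.59 degrees, less where a joint would pass 70% of its speed; a pose out of reach is approached as far as the arm can. A call with a gripper value outside its range is refused whole. The fingers move at their own pace and stop on an object; "grip_force" is the grip in N (left out, the last holds). Time passes only in rows, so rows that repeat a pose let the fingers close. It gives the time, the measured TCP pose, the force and the opening at its end, in the units of the state.
- state(): the state, without advancing time (a new reading comes with each control period).
- camera(name): name is "scene" or "top" or "wrist"; returns a dict with "color" (480x640x3 uint8, red, green, blue), "z_map" (480x640 float32, mm along the optical axis (not along the pixel's ray), 0 where there is no reading), "camera_matrix" (3x3 intrinsics, pixels), "xyz" and "attitude" of the camera in the world; the wrist camera has in their place "hand_eye" (4x4, takes a point from camera to tool coordinates, whose origin is the TCP and whose axes are the flange's). Camera axes: x right, y down, z forward; pixel columns grow to the right and rows downward; lengths in mm; the calibration is good to about 2 mm. A picture is of the moment at which its call begins: read the wrist's pose just before it.
- close_job(): hands the job in, once; it reports no verdict.
The state is a dict: "clock": time; "joints": joint angles; "joint_vel": joint speeds; "joint_efforts": joint torques, N m; "position": TCP position; "tcp_rot": TCP orientation; "wrist_force": force on the tool from outside, world axes, zero at the start; "wrist_torque": the same for the moment, N m; "finger_gap": opening from 0.0 (shut) to 1.0 (fully open).
Only numpy, scipy, OpenCV 4.12 (cv2) and the standard library are available. Lean on these libraries where they do the work, as an engineer would, in place of code of your own. Each camera call takes 0.05 s, during which the arm holds its last target. There are 200 camera calls.

TASK

Count out the rubber feet for the tool cart on the bench counting scale. First take the sanding block off the scale and lay it flat in its shallow plywood tray; then, with the trough still empty, press the recessed zero button all the way down with the tip of the stylus. Stand the stylus back upright in the hole of its wooden stand, put every rubber foot into the trough and shut the lid fully; leave the nut, the dowel stub and the other things on the bench where they are.

Things in the scene. Friction and masses are not known exactly. Their poses are not given: they have to be found in the camera images.
- scale: counting scale, fixed, 215 mm (x) by 225 mm (y from -120 to +105). Origin on the table; z up. Right part (y -120 to -5 mm): grey console, flat top 50 mm above the table, with the recessed button and a dark display. Left part (y -5 to +105 mm): open aluminium trough along x, rim 70 mm above the table; the lid is hinged along its left (+y) rim
- trough (a point): centre of the trough's inner floor, 25 mm above the table; axes as the scale's. The inside is 205 mm (x) by 100 mm (y), walls 5 mm thick that rise 45 mm above this floor
- recess (a point): centre of the mouth of the square button recess, level with the console's top (50 mm above the table). The recess is 16 mm wide; the white button cap (13 mm across) lies 12 mm below the mouth. At the start the sanding block lies over it
- zero_cap (a joint): how far the zero button is pressed, m: 0 released, 0.005 fully down. Spring: starts to move at about 1.5 N, fully down at about 5 N, springs back when let go
- lid (a joint): lid angle, rad: 0 shut (flat on the rim), 1.57 upright, at most 2.1; starts open at about 1.85 to 2.05. A stiff hinge keeps it where it is left; 2 to 3 N at the free edge moves it. A flat plate 215 mm long, 110 mm wide, 6 mm thick (76 mm above the table when shut), no handle; the hinge axis runs along the scale's x at y = +105 mm, 70 mm above the table
- lid_edge (a point): middle of the lid's free edge, 110 mm from the hinge; axes turn with the lid
- block: the sanding block: cork-soled wooden block, sole 90 mm (x) by 55 mm (y) by 22 mm high, with a wooden grip rib on top, 70 mm (x) by 20 mm (y), from 22 to 50 mm above the sole; about 150 g. Origin at the centre of its underside, z up. It starts on the console, over the button
- sandtray: the sanding block's tray, fixed: shallow plywood tray, 150 mm (x) by 120 mm (y), walls 5 mm thick and 16 mm high, floor 5 mm thick. Origin under its centre on the table, z up. To the left of the scale
- stand: the stylus stand, fixed: wooden block 70 by 70 mm, 50 mm high, with a square through hole 14 mm wide in the middle. Origin under its centre on the table, z up. To the left of the scale
- stylus: the stylus, about 60 g, standing upright in its stand, collar on the stand's top. Origin at the tip's end (8 mm above the table in the stand); z runs up along it: steel tip 7 mm across from 0 to 42 mm, steel collar 28 mm across from 42 to 48 mm, round black handle 16 mm across from 48 to 113 mm
- foot1: one of 3 to 5 equal rubber feet (None if this one is absent): a plain black disc 32 mm across and 20 mm high with a small steel washer on top, lying flat on the table to the right of the scale; about 30 g; origin at the centre of its underside, z up
- foot2: one of 3 to 5 equal rubber feet (None if this one is absent): a plain black disc 32 mm across and 20 mm high with a small steel washer on top, lying flat on the table to the right of the scale; about 30 g; origin at the centre of its underside, z up
- foot3: one of 3 to 5 equal rubber feet (None if this one is absent): a plain black disc 32 mm across and 20 mm high with a small steel washer on top, lying flat on the table to the right of the scale; about 30 g; origin at the centre of its underside, z up
- foot4: one of 3 to 5 equal rubber feet (None if this one is absent): a plain black disc 32 mm across and 20 mm high with a small steel washer on top, lying flat on the table to the right of the scale; about 30 g; origin at the centre of its underside, z up
- foot5: one of 3 to 5 equal rubber feet (None if this one is absent): a plain black disc 32 mm across and 20 mm high with a small steel washer on top, lying flat on the table to the right of the scale; about 30 g; origin at the centre of its underside, z up
- nut: steel hexagon nut, 34 mm over the flats, 15 mm high, not a rubber foot: leave it; origin at the centre of its underside
- stub: stub of wooden dowel standing upright, 22 mm across, 32 mm high: leave it; origin at the centre of its underside
- tape: tape measure, 70 by 35 mm, 66 mm high, between robot and scale: leave it; origin at the centre of its underside
- screwdriver: screwdriver lying between robot and scale: leave it
- glue: glue bottle, 60 mm across, 150 mm high, beyond the scale on the left: leave it; origin at the centre of its underside
- offcut: wooden offcut, 50 by 160 mm, 30 mm high, lying beyond the scale: leave it; origin at the centre of its underside
Things that resemble listed ones, but are neither listed nor needed, are in the scene too. Of the things shaped like the sandtray, the plywood one is meant.

How it is judged (in metres and radians):
On the way, in this order (a step that is already met when the one before it is completed fails the run):
1. the sanding block lies flat in its tray, let go (x of block in the frame of sandtray between -0.05 and 0.05 m and y of block in the frame of sandtray between -0.045 and 0.045 m and z of block in the frame of sandtray between 0 and 0.011 m and angle between block's own z axis and vertical below 0.12 rad and contact force between the fingers and block below 0.1 N and linear speed of block below 0.02 m/s), for 0.3 s.
2. the zero button is pressed down with the stylus while no foot is in the trough (value of joint zero_cap above 0.004 m and contact force between stylus and zero_cap above 1 N and not (x of foot1 in the frame of trough between -0.1 and 0.1 m and y of foot1 in the frame of trough between -0.05 and 0.05 m and z of foot1 in the frame of trough between -0.006 and 0.046 m) and not (x of foot2 in the frame of trough between -0.1 and 0.1 m and y of foot2 in the frame of trough between -0.05 and 0.05 m and z of foot2 in the frame of trough between -0.006 and 0.046 m) and not (x of foot3 in the frame of trough between -0.1 and 0.1 m and y of foot3 in the frame of trough between -0.05 and 0.05 m and z of foot3 in the frame of trough between -0.006 and 0.046 m) and not (x of foot4 in the frame of trough between -0.1 and 0.1 m and y of foot4 in the frame of trough between -0.05 and 0.05 m and z of foot4 in the frame of trough between -0.006 and 0.046 m) and not (x of foot5 in the frame of trough between -0.1 and 0.1 m and y of foot5 in the frame of trough between -0.05 and 0.05 m and z of foot5 in the frame of trough between -0.006 and 0.046 m)), for 0.1 s.
3. every foot present lies in the trough, let go (x of foot1 in the frame of trough between -0.1 and 0.1 m and y of foot1 in the frame of trough between -0.05 and 0.05 m and z of foot1 in the frame of trough between -0.006 and 0.046 m and contact force between the fingers and foot1 below 0.1 N and x of foot2 in the frame of trough between -0.1 and 0.1 m and y of foot2 in the frame of trough between -0.05 and 0.05 m and z of foot2 in the frame of trough between -0.006 and 0.046 m and contact force between the fingers and foot2 below 0.1 N and x of foot3 in the frame of trough between -0.1 and 0.1 m and y of foot3 in the frame of trough between -0.05 and 0.05 m and z of foot3 in the frame of trough between -0.006 and 0.046 m and contact force between the fingers and foot3 below 0.1 N and x of foot4 in the frame of trough between -0.1 and 0.1 m and y of foot4 in the frame of trough between -0.05 and 0.05 m and z of foot4 in the frame of trough between -0.006 and 0.046 m and contact force between the fingers and foot4 below 0.1 N and x of foot5 in the frame of trough between -0.1 and 0.1 m and y of foot5 in the frame of trough between -0.05 and 0.05 m and z of foot5 in the frame of trough between -0.006 and 0.046 m and contact force between the fingers and foot5 below 0.1 N), for 0.2 s.
4. the lid is shut (value of joint lid below 0.06 rad), for 0.2 s.
At the end, for the whole second after the job is handed in: Block flat in its tray; stylus upright in the stand (within 8 mm of the hole, collar within 6 mm of the top, tilt under 0.15 rad); every foot present in the trough below the rim; lid within 0.06 rad of shut; button released; all at rest and let go (all of step 1 and horizontal distance between stylus and stand below 0.008 m and height (world z) of stylus below 0.014 m and angle between stylus's own z axis and vertical below 0.15 rad and linear speed of each of stylus, foot1, foot2, foot3, foot4, foot5 below 0.02 m/s and contact force between the fingers and stylus below 0.1 N and x of foot1 in the frame of trough between -0.1 and 0.1 m and y of foot1 in the frame of trough between -0.05 and 0.05 m and z of foot1 in the frame of trough between -0.006 and 0.046 m and x of foot2 in the frame of trough between -0.1 and 0.1 m and y of foot2 in the frame of trough between -0.05 and 0.05 m and z of foot2 in the frame of trough between -0.006 and 0.046 m and x of foot3 in the frame of trough between -0.1 and 0.1 m and y of foot3 in the frame of trough between -0.05 and 0.05 m and z of foot3 in the frame of trough between -0.006 and 0.046 m and x of foot4 in the frame of trough between -0.1 and 0.1 m and y of foot4 in the frame of trough between -0.05 and 0.05 m and z of foot4 in the frame of trough between -0.006 and 0.046 m and x of foot5 in the frame of trough between -0.1 and 0.1 m and y of foot5 in the frame of trough between -0.05 and 0.05 m and z of foot5 in the frame of trough between -0.006 and 0.046 m and value of joint lid below 0.06 rad and value of joint zero_cap below 0.0015 m); the robot touches nothing.
It fails at once if a thing that should be left (nut, dowel stub, tape measure, screwdriver, glue, offcut) is moved more than 5 cm (distance of any of nut, stub, tape, screwdriver, glue, offcut from where it was at the start of the episode above 0.05 m).
It fails at once if the fingers press the zero button (contact force between the fingers and zero_cap above 0.5 N).
Of foot1, foot2, foot3, foot4, foot5 only 3 to 5 are there at a start; the rules pass over those that are not, and their reading is None.
At some moment in a run one of foot1, foot2, foot3, foot4, foot5 may be knocked a few centimetres aside while the robot is not near it.
It also fails if it takes over 210 s, if anything falls off the work surface, if the arm or the gripper's body presses on something with over 40 N, if the wrist force passes 120 N, or if a joint passes its speed limit or range.

## Working session

There is one attempt and no reset: what is moved stays moved. The work goes in short steps, Python scripts to look and compute and a tool call to move; the robot and the scene stay as the last step left them, time stands still between calls to the robot, and variables do not carry over. Pictures are saved under pics/ and viewed, about 12 in all and at most 16, crops included, and the job is handed in when it is done.

Besides the shell and the picture viewer there is one more tool, called after ">>>" by a JSON object that holds its "name" and its "arguments", one argument or row to a line. send_rows: Moves the arm, as the interface text tells. Its arguments: {"type":"object","properties":{"rows":{"type":"array"},"grip_force":{"type":"number"}},"required":["rows"]}

```bash
ls; mkdir -p pics
cat > h.py <<'E'
import numpy as np, cv2
from scipy.spatial.transform import Rotation as R
from cell import state, camera, close_job
def rot(q): return R.from_quat([q[1],q[2],q[3],q[0]]).as_matrix()
def cam(name):
    s=state(); c=camera(name)
    if name=="wrist":
        T=np.array(c["hand_eye"]); Rt=rot(s["tcp_rot"]); c["R"]=Rt@T[:3,:3]; c["p"]=Rt@T[:3,3]+np.array(s["position"])
    else:
        a=np.array(c["attitude"]); c["R"]=rot(a) if a.size==4 else a; c["p"]=np.array(c["xyz"])
    c["K"]=np.array(c["camera_matrix"]); return c
def ray(c,u,v,h):  # pixel -> world point on plane z=h
    d=c["R"]@np.linalg.inv(c["K"])@np.array([u,v,1.]); return c["p"]+d*(h-c["p"][2])/d[2]
def pix(c,P):
    q=c["K"]@(c["R"].T@(np.array(P,float)-c["p"])); return q[:2]/q[2]
def cloud(c):
    v,u=np.mgrid[:480,:640]; z=c["z_map"]
    q=np.stack([u*z,v*z,z],-1)@np.linalg.inv(c["K"]).T; W=q@c["R"].T+c["p"]; W[z<=0]=np.nan; return W
def save(c,n,crop=None,s=1):
    im=cv2.cvtColor(c["color"],cv2.COLOR_RGB2BGR)
    if crop: im=im[crop[1]:crop[3],crop[0]:crop[2]]
    cv2.imwrite("pics/"+n+".png",cv2.resize(im,None,fx=s,fy=s,interpolation=cv2.INTER_CUBIC))
def move(dw,yaw=0):  # world shift -> tool units, yaw turn about world z
    s=state(); Rt=rot(s["tcp_rot"]); print("tool shift",np.round(Rt.T@np.array(dw,float)/40,3),"| turn about tool z for yaw", round(yaw*np.sign(Rt[2,2]),3))
E
python3 - <<'E'
from h import *
print(state())
c=cam("top"); save(c,"top1"); print(c["p"],c["R"],c["K"])
c=cam("scene"); save(c,"scene1"); print(c["p"])
E
```

```text
pics
{'clock': 0.0, 'joints': array([-1.00487707e+00,  3.59386419e-01,  1.10449153e-02, -3.64654342e-04,
       -1.22408915e+00, -2.88099634e-01]), 'joint_vel': array([ 1.18489560e-03,  5.12860058e-04, -2.75331306e-05, -5.10214289e-04,
        1.90840222e-04, -2.71486369e-05]), 'joint_efforts': array([-7.63051848e-04, -5.82726753e+01,  2.93056512e+01,  6.99719444e+00,
        6.95014576e-03, -1.33099084e-04]), 'position': array([ 184.98034859, -648.68574168,  250.61426931]), 'tcp_rot': array([-1.82393784e-04, -1.38401963e-01,  9.90375787e-01,  8.14785113e-04]), 'wrist_force': array([-0.14715588,  0.55048658,  1.01262908]), 'wrist_torque': array([ 0.02613475, -0.02384648,  0.0190231 ]), 'finger_gap': 0.9973230877751159}
[ 365.89645535   73.36949521 1757.77802519] [[ 1.10502731e-02 -9.96207033e-01  8.63101339e-02]
 [-9.99938905e-01 -1.10332056e-02  6.74786334e-04]
 [ 2.80050564e-04 -8.63123174e-02 -9.96268089e-01]] [[586.90862456   0.         325.76251533]
 [  0.         586.90862456 235.77485103]
 [  0.           0.           1.        ]]
[ 876.63950801 -589.4374224   865.31086533]
```

View pics/top1.png

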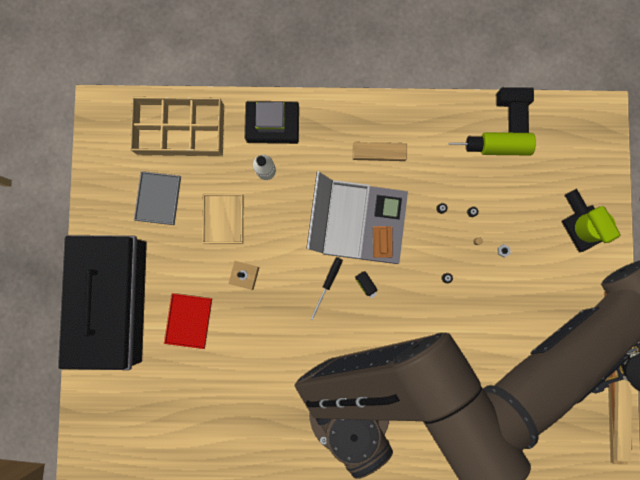

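View pics/scene1.png

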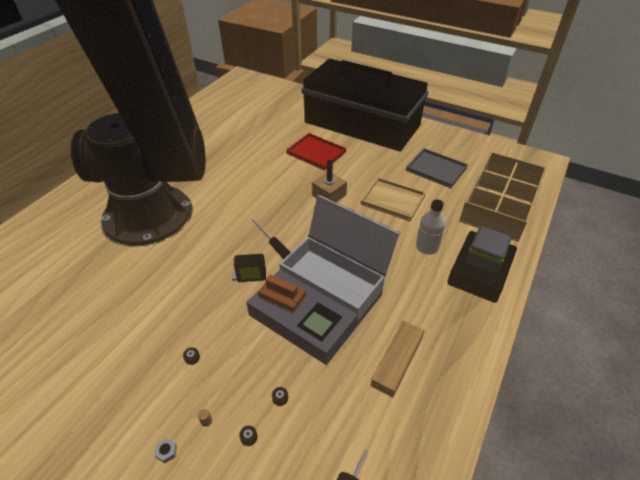

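The top view shows:
- Scale at (357,220), with the block on its console at (383,242).
- Feet at (442,208), (473,212) and (447,278). The lookalikes are the nut at (504,250) and the stub at (478,241).
- Trays: plywood (223,219), which I choose because it is the only pale wood one, grey (157,198), and red (188,320). The wooden compartment box at (178,126) is not it.
- Stylus in its stand at (243,274).

The scene view agrees. The arm may hide further feet, so I'll look again once it has moved.

Run:
```python
from h import *
c=cam("top"); W=cloud(c); im=c["color"]; hsv=cv2.cvtColor(im,cv2.COLOR_RGB2HSV)
def rect(m,name,box,h=None):
    k=np.zeros_like(m,np.uint8); x0,y0,x1,y1=box; k[y0:y1,x0:x1]=m[y0:y1,x0:x1]
    n,l,st,ce=cv2.connectedComponentsWithStats(k)
    if n<2: print(name,"none"); return
    i=1+np.argmax(st[1:,4]); v,u=np.where(l==i)
    P=W[v,u]; hz=np.nanmedian(P[:,2]) if h is None else h
    Q=np.array([ray(c,a,b,hz)[:2] for a,b in zip(u,v)],np.float32)
    r=cv2.minAreaRect(Q); print(name,"px",np.round(ce[i]),"z %.0f"%np.nanmedian(P[:,2]),"ctr",np.round(r[0],1),"size",np.round(r[1]),"ang",round(r[2],1))
Z=W[:,:,2]
print("block px hsv",hsv[235,378],hsv[242,383],"tray",hsv[219,223],"stand",hsv[284,235],"console",hsv[220,375])
rect((Z>90)&(Z<110),"rib",(365,215,400,265),100)
rect((Z>60)&(Z<110),"block",(365,215,405,265))
rect((Z>40)&(Z<110),"console",(350,180,412,270),50)
rect((Z>42)&(Z<60),"stand",(220,255,265,295),50)
rect((Z>70),"stylus",(220,250,265,295),121)
rect((Z>11)&(Z<30),"tray",(195,185,250,250),16)
m=(hsv[:,:,2]<70)
for n,b in dict(f1=(430,195,455,220),f2=(460,200,485,225),f3=(435,265,460,290)).items(): rect(m,n,b,20)
rect((Z>8),"nut",(490,238,518,262)); rect((Z>8),"stub",(465,230,489,250))
# lid: points z>80 in trough area
m=(Z>75)&(hsv[:,:,1]<60); k=np.zeros_like(m); k[165:270,295:345]=m[165:270,295:345]; P=W[k]
print("lid z range",np.percentile(P[:,2],[2,98]),len(P)); t=P[P[:,2]>np.percentile(P[:,2],90)]; print("lid top pts",t.min(0),t.max(0))
save(c,"crop1",(190,160,520,300),2.4)
```

```text
block px hsv [ 13 163 152] [ 14 165 161] tray [ 19 113 210] stand [ 18 124 168] console [150   9 115]
rib px [383. 240.] z 101 ctr [499.3 -87.8] size [68. 17.] ang 0.2
block px [382. 241.] z 75 ctr [497.7 -86.4] size [90. 57.] ang 2.3
console px [382. 224.] z 53 ctr [555.2 -66.8] size [171. 220.] ang 83.2
stand px [243. 275.] z 52 ctr [398.2 314.7] size [71. 70.] ang 76.1
stylus px [240. 274.] z 120 ctr [396.9 310.6] size [14. 20.] ang 0.6
tray px [215. 228.] z 16 ctr [565.4 385.5] size [147. 122.] ang 0.6
f1 px [441. 208.] z 21 ctr [ 603.5 -269.9] size [24. 27.] ang 0.6
f2 px [472. 212.] z 21 ctr [ 593.9 -362.3] size [27. 27.] ang 89.4
f3 px [446. 278.] z 19 ctr [ 395.2 -284.9] size [24. 30.] ang 0.6
nut px [504. 250.] z 16 ctr [ 478.8 -454.2] size [33. 33.] ang 89.2
stub px [478. 240.] z 30 ctr [ 507.6 -372.3] size [26. 26.] ang 53.2
lid z range [ 76.059723  178.1901115] 1230
lid top pts [468.89503939  97.32588219 173.11629692] [680.30146324 124.85062284 186.06064659]
```

View pics/crop1.png

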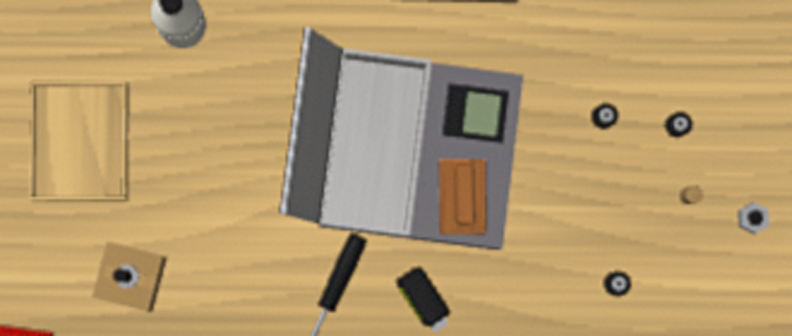

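Plywood tray confirmed. The scale's yaw is about −7°, and the block lies nearly along world x. Moving above the block.

>>> {"name": "send_rows", "arguments": {
  "rows": [
    [1, [-2, 2, 0], [0, 0, 0.1]],
    [1, [-5.7, 5.67, 0], [0, 0, 0.278]],
    [1, [-5.7, 5.67, 0], [0, 0, 0.278]],
    [1, [-5.7, 5.67, 0], [0, 0, 0.278]],
    [1, [-5.7, 5.67, 0], [0, 0, 0.278]],
    [1, [-5.7, 5.67, 0], [0, 0, 0.278]],
    [1, [-5.7, 5.67, 0], [0, 0, 0.278]],
    [1, [-5.7, 5.67, 0], [0, 0, 0.278]]
  ],
  "grip_force": 25
}}

```text
clock: 0.95
position: [343.3, -366.1, 251.9]
tcp_rot: [0.0, -0.002, 1.0, 0.0]
wrist_force: [0.2, -0.5, 0.1]
finger_gap: 0.997
```

>>> {"name": "send_rows", "arguments": {
  "rows": [
    [1, [-3.92, 7, 0], [0, 0, 0]],
    [1, [-3.92, 7, 0], [0, 0, 0]],
    [1, [-3.92, 7, 0], [0, 0, 0]],
    [1, [-3.92, 7, 0], [0, 0, 0]],
    [1, [-3.92, 7, 0], [0, 0, 0]],
    [1, [-3.92, 7, 0], [0, 0, 0]],
    [1, [-3.92, 7, 0], [0, 0, 0]],
    [1, [-3.92, 7, 0], [0, 0, 0]]
  ]
}}

```text
clock: 1.75
position: [500.3, -86.7, 251.1]
tcp_rot: [-0.0, -0.001, 1.0, -0.0]
wrist_force: [-0.7, -0.2, -1.4]
finger_gap: 1.004
```

```bash
cat >> h.py <<'E'
def rects(c,m,h,amin=60):
    n,l,st,ce=cv2.connectedComponentsWithStats(m.astype(np.uint8)); out=[]
    for i in range(1,n):
        if st[i,4]<amin: continue
        v,u=np.where(l==i); Q=np.array([ray(c,a,b,h)[:2] for a,b in zip(u,v)],np.float32); r=cv2.minAreaRect(Q)
        out.append(r); print("px",np.round(ce[i]),"n",st[i,4],"ctr",np.round(r[0],1),"size",np.round(r[1],1),"ang",round(r[2],1))
    return out
E
python3 - <<'E'
from h import *
s=state(); print(s["clock"],s["position"],s["tcp_rot"],s["finger_gap"])
c=cam("wrist"); print(c["p"],c["hand_eye"]); W=cloud(c); Z=W[:,:,2]
print("rib"); rects(c,(Z>92)&(Z<108)&(W[:,:,1]<0),100)
print("block"); rects(c,(Z>64)&(Z<80)&(W[:,:,1]<-30),72)
save(c,"w1")
t=cam("top"); hsv=cv2.cvtColor(t["color"],cv2.COLOR_RGB2HSV); save(t,"top2",(280,150,620,470),1.6)
E
```

```text
1.75 [500.3356321  -86.6561798  251.12774825] [-2.30147516e-04 -1.27824588e-03  9.99999156e-01 -4.04830713e-05] 1.0036760381410077
[426.51929553 -86.33442609 384.27002641] [[ 6.66255805e-04 -9.61499247e-01 -2.74806758e-01  7.38765634e+01]
 [ 9.99999275e-01  9.16154092e-04 -7.81007529e-04  4.99763057e-01]
 [ 1.00270349e-03 -2.74806039e-01  9.61499161e-01 -1.33108320e+02]
 [ 0.00000000e+00  0.00000000e+00  0.00000000e+00  1.00000000e+00]]
rib
px [315. 221.] n 2895 ctr [499.3 -89.9] size [70.  19.8] ang 0.8
block
px [377.  38.] n 3649 ctr [381.1 -45.6] size [65.  31.9] ang 34.9
px [315. 206.] n 5726 ctr [499.4 -90. ] size [89.8 54.6] ang 0.8
px [386. 272.] n 831 ctr [539.9 -34.6] size [  6.3 104.8] ang 83.4
px [370. 391.] n 426 ctr [647.8 -41.3] size [36.1 20.3] ang 1.7
```

View pics/top2.png

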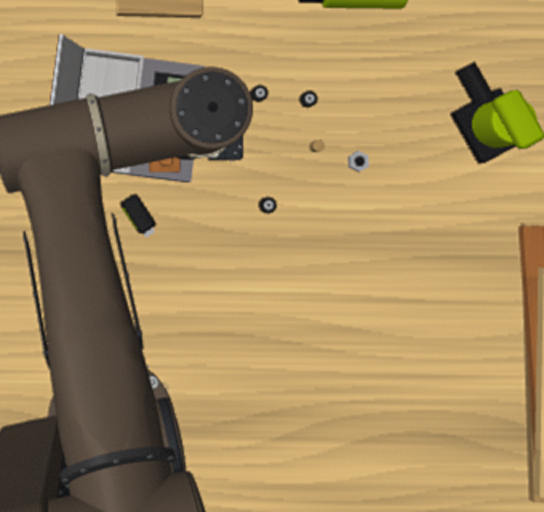

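View pics/w1.png

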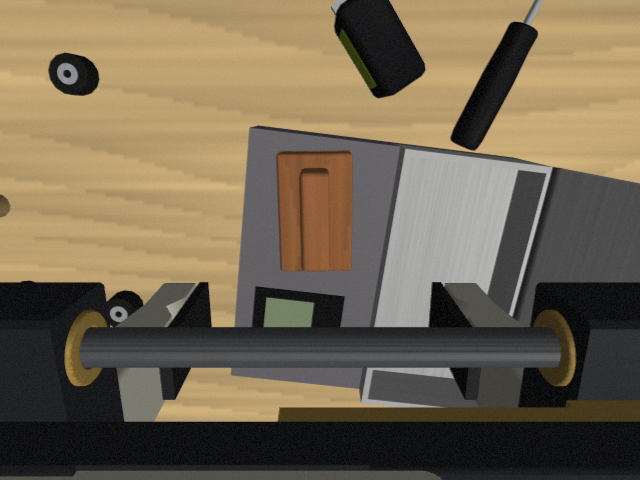

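Three feet only, and the area the arm had hidden is empty. The rib is at (499.4, −90.0), size 70×20 as given. Gripping it.

>>> {"name": "send_rows", "arguments": {
  "rows": [
    [0.5, [0.02, -0.08, 1], [0, 0, 0]],
    [0.5, [0.02, -0.08, 2], [0, 0, 0]],
    [0.5, [0.02, -0.08, 3], [0, 0, 0]],
    [0.5, [0.02, -0.08, 3.75], [0, 0, 0]],
    [0.5, [0.02, -0.08, 3.75], [0, 0, 0]],
    [0.2, [0.02, -0.08, 3.75], [0, 0, 0]],
    [0.1, [0.02, -0.08, 3.75], [0, 0, 0]],
    [0.1, [0.02, -0.08, 3.75], [0, 0, 0]]
  ]
}}

```text
clock: 2.65
position: [499.3, -91.8, 103.4]
tcp_rot: [0.002, 0.0, 1.0, 0.0]
wrist_force: [0.3, 0.1, 0.8]
finger_gap: 0.333
```

>>> {"name": "send_rows", "arguments": {
  "rows": [
    [0.1, [0, 0, 0], [0, 0, 0]],
    [0.1, [0, 0, 0], [0, 0, 0]],
    [0.1, [0, 0, 0], [0, 0, 0]],
    [0.1, [0, 0, 0], [0, 0, 0]],
    [0.1, [0, 0, 0], [0, 0, 0]]
  ]
}}

```text
clock: 3.15
position: [498.9, -91.7, 102.9]
tcp_rot: [0.001, -0.0, 1.0, -0.0]
wrist_force: [-1.7, 0.5, 7.3]
finger_gap: 0.228
```

>>> {"name": "send_rows", "arguments": {
  "rows": [
    [0.1, [0, 0, -0.6], [0, 0, 0]],
    [0.1, [0, 0, -1.4], [0, 0, 0]],
    [0.1, [0, 0, -2.4], [0, 0, 0]],
    [0.1, [0, 0, -3.4], [0, 0, 0]],
    [0.1, [0, 0, -4.3], [0, 0, 0]],
    [0.1, [0, 0, -4.3], [0, 0, 0]]
  ]
}}

```text
clock: 3.75
position: [500.5, -91.7, 279.2]
tcp_rot: [0.005, -0.0, 1.0, 0.0]
wrist_force: [0.2, 0.2, -1.5]
finger_gap: 0.226
```

>>> {"name": "send_rows", "arguments": {
  "rows": [
    [0.1, [-0.1, 0.8, 0], [0, 0, 0]],
    [0.1, [-0.3, 1.8, 0], [0, 0, 0]],
    [0.1, [-0.4, 2.8, 0], [0, 0, 0]],
    [0.1, [-0.5, 3.8, 0], [0, 0, 0]],
    [0.1, [-0.7, 4.8, 0], [0, 0, 0]],
    [0.1, [-0.8, 5.8, 0], [0, 0, 0]],
    [0.1, [-0.9, 6.8, 0], [0, 0, 0]],
    [0.1, [-1, 7.4, 0], [0, 0, 0]]
  ]
}}

```text
clock: 4.55
position: [537.9, 206.8, 272.9]
tcp_rot: [-0.0, -0.001, 1.0, -0.0]
wrist_force: [-1.2, -0.4, -1.0]
finger_gap: 0.228
```

>>> {"name": "send_rows", "arguments": {
  "rows": [
    [0.1, [-0.1, 0.9, 0], [0, 0, 0]],
    [0.1, [-0.25, 1.8, 0], [0, 0, 0]],
    [0.1, [-0.4, 2.7, 0], [0, 0, 0]],
    [0.1, [-0.5, 3.6, 0], [0, 0, 0]],
    [0.1, [-0.65, 4.3, 0], [0, 0, 0]],
    [0.1, [-0.65, 4.53, 0], [0, 0, 0]],
    [0.1, [-0.65, 4.53, 0], [0, 0, 0]]
  ]
}}

```text
clock: 5.25
position: [563.9, 386.2, 272.2]
tcp_rot: [-0.001, -0.0, 1.0, -0.001]
wrist_force: [-0.1, -0.6, -0.9]
finger_gap: 0.225
```

Run:
```python
from h import *
s=state(); print(s["clock"],s["position"],s["tcp_rot"],s["finger_gap"],s["wrist_force"])
c=cam("wrist"); W=cloud(c); Z=W[:,:,2]
print("tray"); rects(c,(Z>11)&(Z<22)&(np.abs(W[:,:,0]-565)<100)&(np.abs(W[:,:,1]-385)<90),16,150)
print(pix(c,(565,385,16))); save(c,"w2")
```

```text
5.25 [563.9372795  386.22720485 272.19869788] [-7.20787286e-04 -4.30971358e-04  9.99999444e-01 -6.37668991e-04] 0.22500165493488603 [-0.10885068 -0.61467896 -0.86354488]
tray
px [315. 136.] n 1581 ctr [526.3 382.8] size [ 65.  119.7] ang 1.2
[318.54405254 196.59218765]
```

View pics/w2.png

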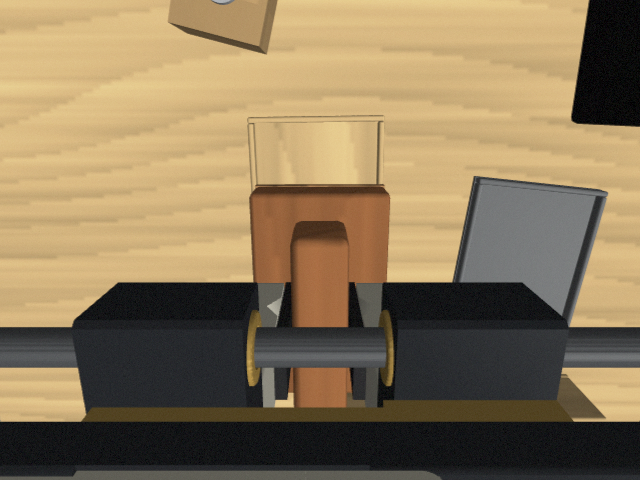

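>>> {"name": "send_rows", "arguments": {
  "rows": [
    [0.1, [-0.1, -0.08, 1], [0, 0, 0]],
    [0.1, [-0.1, -0.08, 2], [0, 0, 0]],
    [0.1, [-0.1, -0.08, 3], [0, 0, 0]],
    [0.1, [-0.1, -0.08, 4], [0, 0, 0]],
    [0.1, [-0.1, -0.08, 4.7], [0, 0, 0]],
    [0.1, [-0.1, -0.08, 5.1], [0, 0, 0]],
    [0.1, [-0.1, -0.08, 5.25], [0, 0, 0]],
    [0.1, [-0.1, -0.08, 5.3], [0, 0, 0]]
  ]
}}

```text
clock: 6.1
position: [568.4, 381.2, 61.6]
tcp_rot: [-0.0, 0.0, 1.0, -0.0]
wrist_force: [0.1, 0.1, -1.1]
finger_gap: 0.224
```

>>> {"name": "send_rows", "arguments": {
  "rows": [
    [0.1, [0, 0, 0.03], [0, 0, 0]],
    [0.1, [0, 0, 0.03], [0, 0, 0]],
    [0.5, [0, 0, 0.03], [0, 0, 0]],
    [0.5, [0, 0, 0.03], [0, 0, 0]],
    [0.5, [0, 0, 0.03], [0, 0, 0]],
    [0.5, [0, 0, 0], [0, 0, 0]]
  ]
}}

```text
clock: 6.7
position: [568.3, 382.3, 61.7]
tcp_rot: [0.0, 0.0, 1.0, 0.0]
wrist_force: [0.4, 0.5, -0.9]
finger_gap: 0.48
```

>>> {"name": "send_rows", "arguments": {
  "rows": [
    [0.6, [0, 0, -0.8], [0, 0, 0]],
    [0.6, [0, 0, -1.8], [0, 0, 0]],
    [0.6, [0, 0, -2.8], [0, 0, 0]],
    [0.6, [0.3, -0.2, -3.8], [0, 0, 0]],
    [0.6, [1, -0.5, -4.7], [0, 0, 0]],
    [0.6, [2, -0.8, -4.7], [0, 0, 0]],
    [0.6, [3, -1.2, -4.7], [0, 0, 0]],
    [0.6, [4, -1.6, -4.7], [0, 0, 0]]
  ]
}}

```text
clock: 7.5
position: [406.9, 317.6, 249.8]
tcp_rot: [0.0, 0.0, 1.0, 0.0]
wrist_force: [-0.6, 1.4, 1.1]
finger_gap: 0.601
```

>>> {"name": "send_rows", "arguments": {
  "rows": [
    [0.6, [0.25, -0.1, 0], [0, 0, 0]],
    [0.6, [0.25, -0.1, 0], [0, 0, 0]],
    [0.6, [0.25, -0.1, 0], [0, 0, 0]]
  ]
}}

```text
clock: 7.8
position: [398.7, 314.9, 250.2]
tcp_rot: [0.0, -0.0, 1.0, 0.001]
wrist_force: [0.4, -0.2, -1.0]
finger_gap: 0.598
```

Run:
```python
from h import *
s=state(); print(s["clock"],s["position"],s["tcp_rot"],s["finger_gap"],s["wrist_force"])
c=cam("wrist"); W=cloud(c); Z=W[:,:,2]; near=(np.hypot(W[:,:,0]-398,W[:,:,1]-313)<60)
print("stand"); rects(c,(Z>44)&(Z<60)&near,50,150)
print("handle top"); rects(c,(Z>114)&(Z<130)&near,121,20)
print("hole px",pix(c,(398,314,50)),"top px",pix(c,(398,313,121)));save(c,"w3")
t=cam("top"); W=cloud(t); Z=W[:,:,2]
print("tray+block");near=(np.abs(W[:,:,0]-565)<100)&(np.abs(W[:,:,1]-385)<90)
rects(t,(Z>46)&(Z<65)&near,55,20); rects(t,(Z>22)&(Z<65)&near,27,20); rects(t,(Z>11)&(Z<65)&near,16,20)
```

```text
7.8 [398.721275   314.91632987 250.17630158] [ 4.68863012e-04 -2.42892220e-04  9.99999716e-01  5.38179421e-04] 0.5975721221291874 [ 0.42120761 -0.23638098 -0.97314982]
stand
px [318. 205.] n 6874 ctr [399.6 314.1] size [70.  70.6] ang 76.1
handle top
px [318. 232.] n 512 ctr [398.6 314.2] size [15.3 16.8] ang 83.5
hole px [317.99615772 207.22374223] top px [315.98811759 231.48205779]
tray+block
px [220. 216.] n 176 ctr [568.  382.6] size [70.8 20.5] ang 1.5
px [222. 217.] n 537 ctr [568.5 383.2] size [90.3 53.5] ang 1.4
px [223. 214.] n 293 ctr [566.9 383.4] size [150.3 122.3] ang 0.6
px [222. 217.] n 601 ctr [571.3 384.8] size [97.8 64.6] ang 5.8
px [220. 242.] n 30 ctr [494.7 387.6] size [ 6.  50.6] ang 0.6
```

View pics/w3.png

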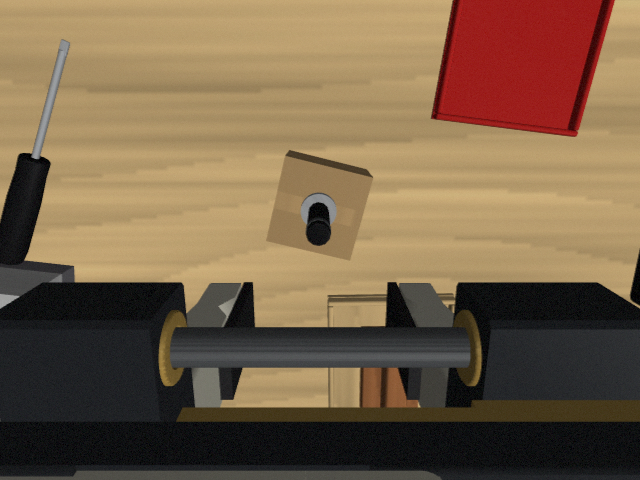

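Block lies centred in the tray. The stylus handle is at (398.6, 314.2). Gripping it.

>>> {"name": "send_rows", "arguments": {
  "rows": [
    [0.6, [0, -0.02, 1], [0, 0, 0]],
    [0.6, [0, -0.02, 2], [0, 0, 0]],
    [0.6, [0, -0.02, 2.9], [0, 0, 0]],
    [0.6, [0, -0.02, 3.5], [0, 0, 0]],
    [0.6, [0, -0.02, 3.78], [0, 0, 0]],
    [0.6, [0, -0.02, 3.78], [0, 0, 0]],
    [0.05, [0, -0.02, 3.78], [0, 0, 0]],
    [0.05, [0, -0.02, 3.78], [0, 0, 0]]
  ],
  "grip_force": 45
}}

```text
clock: 8.7
position: [399.0, 314.4, 99.6]
tcp_rot: [0.001, 0.0, 1.0, 0.001]
wrist_force: [0.6, 1.0, -0.0]
finger_gap: 0.481
```

>>> {"name": "send_rows", "arguments": {
  "rows": [
    [0.05, [0, 0, 0], [0, 0, 0]],
    [0.05, [0, 0, 0], [0, 0, 0]],
    [0.05, [0, 0, 0], [0, 0, 0]],
    [0.05, [0, 0, 0], [0, 0, 0]],
    [0.05, [0, 0, 0], [0, 0, 0]],
    [0.05, [0, 0, 0], [0, 0, 0]]
  ]
}}

```text
clock: 9.3
position: [398.4, 313.8, 98.8]
tcp_rot: [0.0, -0.0, 1.0, 0.0]
wrist_force: [-1.5, -0.9, 6.3]
finger_gap: 0.175
```

Run:
```python
from h import *
s=state(); print(s["clock"],s["position"],s["tcp_rot"],s["finger_gap"],s["wrist_force"])
```

```text
9.3 [398.4154965  313.75232502  98.81305226] [ 2.11649236e-04 -2.24282385e-05  9.99999949e-01  2.37424079e-04] 0.17484762730794273 [-1.53218281 -0.86980881  6.25191208]
```

>>> {"name": "send_rows", "arguments": {
  "rows": [
    [0.05, [0, 0, -0.5], [0, 0, 0]],
    [0.05, [0, 0, -1.3], [0, 0, 0]],
    [0.05, [0, 0, -2.2], [0, 0, 0]],
    [0.05, [0, 0, -3.2], [0, 0, 0]],
    [0.05, [0, 0, -4.2], [0, 0, 0]],
    [0.05, [0, 0, -5], [0, 0, 0]],
    [0.05, [0, 0, -5.6], [0, 0, 0]],
    [0.05, [0, 0, -5.6], [0, 0, 0]]
  ]
}}

```text
clock: 10.1
position: [399.2, 314.5, 325.9]
tcp_rot: [0.002, -0.0, 1.0, 0.002]
wrist_force: [1.0, 0.6, -0.6]
finger_gap: 0.174
```

>>> {"name": "send_rows", "arguments": {
  "rows": [
    [0.05, [-0.2, -0.8, 0], [0, 0, 0]],
    [0.05, [-0.5, -1.7, 0], [0, 0, 0]],
    [0.05, [-0.8, -2.6, 0], [0, 0, 0]],
    [0.05, [-1.1, -3.5, 0], [0, 0, 0]],
    [0.05, [-1.4, -4.4, 0], [0, 0, 0]],
    [0.05, [-1.7, -5.3, 0], [0, 0, 0]],
    [0.05, [-2, -6.2, 0], [0, 0, 0]],
    [0.05, [-2.2, -7, 0], [0, 0, 0]]
  ]
}}

```text
clock: 10.9
position: [486.1, 31.8, 321.2]
tcp_rot: [-0.001, 0.0, 1.0, -0.0]
wrist_force: [1.0, 0.0, -0.6]
finger_gap: 0.171
```

>>> {"name": "send_rows", "arguments": {
  "rows": [
    [0.05, [-0.1, -0.6, 0], [0, 0, 0]],
    [0.05, [-0.25, -1.3, 0], [0, 0, 0]],
    [0.05, [-0.3, -1.4, 1], [0, 0, 0]],
    [0.05, [-0.3, -1.4, 2], [0, 0, 0]],
    [0.05, [-0.3, -1.4, 2], [0, 0, 0]],
    [0.05, [-0.3, -1.4, 2], [0, 0, 0]]
  ]
}}

```text
clock: 11.5
position: [498.1, -22.8, 242.4]
tcp_rot: [-0.001, -0.0, 1.0, -0.001]
wrist_force: [0.3, -0.8, -0.2]
finger_gap: 0.176
```

Run:
```python
from h import *
s=state(); print(s["clock"],s["position"],s["tcp_rot"],s["finger_gap"],s["wrist_force"])
c=cam("wrist"); print(pix(c,(499,-90,50))); save(c,"w4",(140,60,540,360),2); np.savez("w4.npz",**{k:c[k] for k in ("R","p","K","color","z_map")})
W=cloud(c); Z=W[:,:,2]; hsv=cv2.cvtColor(c["color"],cv2.COLOR_RGB2HSV)
near=(np.hypot(W[:,:,0]-499,W[:,:,1]+90)<35)
print("deep"); rects(c,(Z<46)&near,50,10); print("white"); rects(c,(hsv[:,:,2]>180)&(hsv[:,:,1]<50)&near,38,10)
```

```text
11.5 [498.06686281 -22.76652862 242.38277792] [-9.40701530e-04 -6.56046362e-05  9.99999327e-01 -6.76014737e-04] 0.17614770824692375 [ 0.30961004 -0.78235147 -0.16544847]
[232.6753131  212.06985624]
deep
px [230. 215.] n 357 ctr [501.6 -92.6] size [15.  14.8] ang 83.5
white
px [230. 215.] n 617 ctr [505.4 -95.6] size [24.5 24.2] ang 83.2
```

View pics/w4.png

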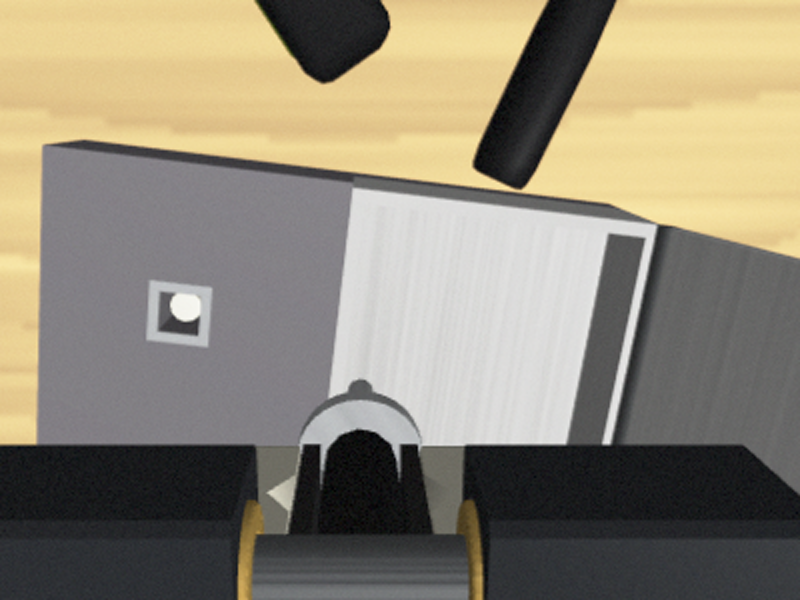

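The recess frame is centred at full pixel (229.5, 217), with the white cap showing. The stylus tip is visible at (320, 252).

Run:
```python
from h import *
c=dict(np.load("w4.npz")); print("recess",ray(c,229.5,217,50)); 
T=np.array([498.07,-22.77,242.4]); print("tip expected px",pix(c,T-[0,0,91]),"collar",pix(c,T-[0,0,46]))
print("tip seen->",ray(c,320,252,151.4))
```

```text
recess [502.91583056 -92.67280567  50.        ]
tip expected px [319.32873322 252.06003076] collar [319.00598108 283.60678299]
tip seen-> [498.03498426 -22.40383222 151.4       ]
```

>>> {"name": "send_rows", "arguments": {
  "rows": [
    [0.05, [-0.11, -0.9, 0], [0, 0, 0]],
    [0.05, [-0.11, -1.74, 0], [0, 0, 0]],
    [0.05, [-0.11, -1.74, 0.8], [0, 0, 0]],
    [0.05, [-0.11, -1.74, 1.5], [0, 0, 0]],
    [0.05, [-0.11, -1.74, 2.1], [0, 0, 0]],
    [0.05, [-0.11, -1.74, 2.3], [0, 0, 0]],
    [0.05, [-0.11, -1.74, 2.3], [0, 0, 0]],
    [0.05, [-0.11, -1.74, 2.3], [0, 0, 0]]
  ]
}}

```text
clock: 12.35
position: [504.0, -91.8, 152.2]
tcp_rot: [0.001, -0.0, 1.0, -0.0]
wrist_force: [0.4, 0.8, -0.6]
finger_gap: 0.175
```

Run:
```python
from h import *
s=state(); print(s["clock"],s["position"],s["tcp_rot"],s["finger_gap"],s["wrist_force"])
```

```text
12.35 [503.97335129 -91.80071376 152.22038168] [ 1.32562983e-03 -3.47116340e-04  9.99999061e-01 -1.05084783e-05] 0.1753990390505644 [ 0.38321056  0.75125854 -0.58259636]
```

>>> {"name": "send_rows", "arguments": {
  "rows": [
    [0.05, [0.03, -0.01, 0.2], [0, 0, 0]],
    [0.05, [0.03, -0.01, 0.4], [0, 0, 0]],
    [0.05, [0.03, -0.01, 0.55], [0, 0, 0]],
    [0.05, [0.03, -0.01, 0.6], [0, 0, 0]],
    [0.05, [0.03, -0.01, 0.65], [0, 0, 0]],
    [0.05, [0.03, -0.01, 0.68], [0, 0, 0]]
  ]
}}

```text
clock: 12.95
position: [501.7, -92.5, 123.5]
tcp_rot: [0.0, -0.0, 1.0, -0.0]
wrist_force: [-3.2, 1.8, 11.7]
finger_gap: 0.177
```

>>> {"name": "send_rows", "arguments": {
  "rows": [
    [0.05, [0, 0, 0.03], [0, 0, 0]],
    [0.05, [0, 0, 0.05], [0, 0, 0]],
    [0.05, [0, 0, 0.05], [0, 0, 0]]
  ]
}}

```text
clock: 13.25
position: [502.1, -92.6, 123.2]
tcp_rot: [0.001, -0.0, 1.0, -0.0]
wrist_force: [-5.8, 2.1, 18.9]
finger_gap: 0.177
```

Bottomed: tip at about 32–33 mm, with 12–19 N on the wrist for 0.3 s. Back to the stand.

>>> {"name": "send_rows", "arguments": {
  "rows": [
    [0.05, [0, 0, -0.3], [0, 0, 0]],
    [0.05, [0, 0, -0.8], [0, 0, 0]],
    [0.05, [0, 0, -1.6], [0, 0, 0]],
    [0.05, [0, 0, -2.5], [0, 0, 0]],
    [0.05, [0, 0, -3.4], [0, 0, 0]],
    [0.05, [0, 0, -4.3], [0, 0, 0]],
    [0.05, [0, 0, -5.2], [0, 0, 0]],
    [0.05, [0, 0, -5.2], [0, 0, 0]]
  ]
}}

```text
clock: 14.05
position: [503.3, -92.8, 334.6]
tcp_rot: [0.004, -0.0, 1.0, -0.0]
wrist_force: [-0.2, -1.1, -0.2]
finger_gap: 0.172
```

>>> {"name": "send_rows", "arguments": {
  "rows": [
    [0.05, [0.2, 0.8, 0], [0, 0, 0]],
    [0.05, [0.4, 1.7, 0], [0, 0, 0]],
    [0.05, [0.65, 2.6, 0], [0, 0, 0]],
    [0.05, [0.9, 3.5, 0], [0, 0, 0]],
    [0.05, [1.15, 4.4, 0], [0, 0, 0]],
    [0.05, [1.4, 5.3, 0], [0, 0, 0]],
    [0.05, [1.6, 6.2, 0], [0, 0, 0]],
    [0.05, [1.8, 7, 0], [0, 0, 0]]
  ]
}}

```text
clock: 14.85
position: [428.6, 188.9, 329.0]
tcp_rot: [-0.0, -0.0, 1.0, 0.0]
wrist_force: [0.6, 0.3, -0.4]
finger_gap: 0.174
```

>>> {"name": "send_rows", "arguments": {
  "rows": [
    [0.05, [0.3, 1, 0], [0, 0, 0]],
    [0.05, [0.5, 2, 0], [0, 0, 0]],
    [0.05, [0.7, 2.8, 0], [0, 0, 0]],
    [0.05, [0.79, 3.16, 0], [0, 0, 0]],
    [0.05, [0.79, 3.16, 1], [0, 0, 0]],
    [0.05, [0.79, 3.16, 2], [0, 0, 0]],
    [0.05, [0.79, 3.16, 3], [0, 0, 0]],
    [0.05, [0.79, 3.16, 3], [0, 0, 0]]
  ]
}}

```text
clock: 15.65
position: [395.7, 310.8, 204.2]
tcp_rot: [-0.003, 0.001, 1.0, -0.004]
wrist_force: [-0.5, -0.6, -0.3]
finger_gap: 0.174
```

Run:
```python
from h import *
s=state(); print(s["clock"],s["position"],s["tcp_rot"],s["finger_gap"],s["wrist_force"])
c=cam("wrist"); T=s["position"]; print("tip exp",pix(c,T-[0,0,91]),"collar exp",pix(c,T-[0,0,46]),"hole",pix(c,(399,314,50)))
W=cloud(c);Z=W[:,:,2];rects(c,(Z>44)&(Z<58)&(np.hypot(W[:,:,0]-398,W[:,:,1]-313)<60),50,100)
save(c,"w5",(170,100,470,325),2.6)
```

```text
15.65 [395.72089569 310.76286611 204.19478674] [-3.09008713e-03  6.84564946e-04  9.99987681e-01 -3.82356935e-03] 0.17402687627145977 [-0.47236458 -0.61121376 -0.33205472]
tip exp [320.38499907 252.72390092] collar exp [319.66362092 283.99450583] hole [325.74254019 228.85157141]
px [326. 222.] n 8602 ctr [399.5 314.1] size [70.  70.8] ang 76.2
```

View pics/w5.png

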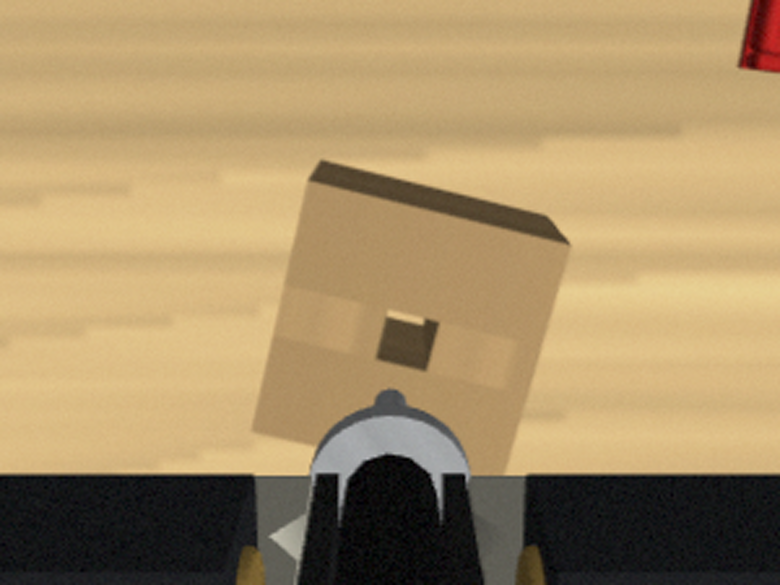

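>>> {"name": "send_rows", "arguments": {
  "rows": [
    [0.05, [-0.06, 0.06, 0.5], [0, 0, 0]],
    [0.05, [-0.06, 0.06, 0.8], [0, 0, 0]],
    [0.05, [-0.06, 0.06, 0.8], [0, 0, 0]],
    [0.05, [-0.06, 0.06, 0.8], [0, 0, 0]]
  ]
}}

```text
clock: 16.1
position: [400.7, 316.6, 178.4]
tcp_rot: [0.0, 0.0, 1.0, 0.0]
wrist_force: [-0.3, 0.1, -0.1]
finger_gap: 0.177
```

>>> {"name": "send_rows", "arguments": {
  "rows": [
    [0.05, [0, 0, 0], [0, 0, 0]]
  ]
}}

```text
clock: 16.2
position: [400.7, 316.8, 178.5]
tcp_rot: [0.001, 0.0, 1.0, 0.001]
wrist_force: [-0.7, 0.2, -0.3]
finger_gap: 0.173
```

>>> {"name": "send_rows", "arguments": {
  "rows": [
    [0.05, [0, 0, 0], [0, 0, 0]]
  ]
}}

```text
clock: 16.3
position: [400.6, 316.6, 178.1]
tcp_rot: [0.0, 0.0, 1.0, 0.001]
wrist_force: [-0.6, 0.2, 0.0]
finger_gap: 0.174
```

>>> {"name": "send_rows", "arguments": {
  "rows": [
    [0.05, [0.03, -0.06, 0.2], [0, 0, 0]],
    [0.05, [0.03, -0.06, 0.4], [0, 0, 0]],
    [0.05, [0.03, -0.06, 0.7], [0, 0, 0]],
    [0.05, [0.03, -0.06, 0.9], [0, 0, 0]],
    [0.05, [0.03, -0.06, 1.1], [0, 0, 0]],
    [0.05, [0.03, -0.06, 1.3], [0, 0, 0]]
  ]
}}

```text
clock: 16.9
position: [399.0, 313.9, 124.2]
tcp_rot: [-0.0, 0.0, 1.0, -0.0]
wrist_force: [-0.3, 0.2, -0.0]
finger_gap: 0.178
```

>>> {"name": "send_rows", "arguments": {
  "rows": [
    [0.05, [0, 0, 0.25], [0, 0, 0]],
    [0.05, [0, 0, 0.45], [0, 0, 0]],
    [0.05, [0, 0, 0.6], [0, 0, 0]],
    [0.05, [0, 0, 0.66], [0, 0, 0]],
    [0.05, [0, 0, 0.66], [0, 0, 0]]
  ]
}}

```text
clock: 17.4
position: [399.2, 314.0, 98.9]
tcp_rot: [0.0, -0.0, 1.0, -0.0]
wrist_force: [0.0, 0.5, -0.6]
finger_gap: 0.175
```

Stylus is seated at its pick height. Release, retract, and check the joints and scale pose.

>>> {"name": "send_rows", "arguments": {
  "rows": [
    [0.5, [0, 0, 0], [0, 0, 0]],
    [0.5, [0, 0, 0], [0, 0, 0]],
    [0.5, [0, 0, 0], [0, 0, 0]],
    [0.5, [0, 0, -0.3], [0, 0, 0]],
    [0.7, [0, 0, -1], [0, 0, 0]],
    [0.7, [0, 0, -2], [0, 0, 0]],
    [0.7, [0, 0, -3], [0, 0, 0]],
    [0.7, [0, 0, -3.8], [0, 0, 0]]
  ],
  "grip_force": 20
}}

```text
clock: 18.2
position: [399.4, 314.1, 254.3]
tcp_rot: [0.001, -0.0, 1.0, 0.001]
wrist_force: [0.6, 1.0, -0.7]
finger_gap: 0.694
```

>>> {"name": "send_rows", "arguments": {
  "rows": [
    [0.7, [0, -1, 0], [0, 0, 0]],
    [0.7, [0, -2, 0], [0, 0, 0]],
    [0.7, [0, -3, 0], [0, 0, 0]],
    [0.7, [0, -4, 0], [0, 0, 0]],
    [0.7, [0, -5, 0], [0, 0, 0]],
    [0.7, [0, -6, 0], [0, 0, 0]],
    [0.7, [0, -7, 0], [0, 0, 0]],
    [0.7, [0, -7.7, 0], [0, 0, 0]]
  ]
}}

```text
clock: 19.0
position: [398.5, 3.9, 251.9]
tcp_rot: [0.001, 0.0, 1.0, 0.0]
wrist_force: [0.8, 0.3, -0.3]
finger_gap: 0.697
```

>>> {"name": "send_rows", "arguments": {
  "rows": [
    [0.7, [0, -1, 0], [0, 0, 0]],
    [0.7, [0, -2, 0], [0, 0, 0]],
    [0.7, [0, -3, 0], [0, 0, 0]],
    [0.7, [0, -4, 0], [0, 0, 0]],
    [0.7, [0, -5, 0], [0, 0, 0]],
    [0.7, [0, -6, 0], [0, 0, 0]],
    [0.7, [0, -6.5, 0], [0, 0, 0]],
    [0.7, [0, -6.5, 0], [0, 0, 0]]
  ]
}}

```text
clock: 19.8
position: [398.6, -256.3, 251.3]
tcp_rot: [-0.0, 0.002, 1.0, -0.0]
wrist_force: [0.4, 1.2, 0.1]
finger_gap: 0.699
```

Run:
```python
from h import *
s=state(); print(s["clock"],s["position"],s["tcp_rot"],s["finger_gap"],"q",np.round(s["joints"],2))
t=cam("top"); save(t,"top3",(190,150,530,390),2.3); W=cloud(t); Z=W[:,:,2]; hsv=cv2.cvtColor(t["color"],cv2.COLOR_RGB2HSV)
near=lambda x,y,r:(np.hypot(W[:,:,0]-x,W[:,:,1]-y)<r)
print("feet"); rects(t,(Z>12)&(Z<26)&(W[:,:,1]<-190)&(W[:,:,1]>-520)&(W[:,:,0]>330),20,15)
print("console"); rects(t,(Z>44)&(Z<58)&near(560,-70,160)&(W[:,:,1]<0),50,100)
print("floor"); rects(t,(Z>20)&(Z<30)&near(575,60,150)&(hsv[:,:,1]<60),25,100)
print("stylus"); rects(t,(Z>112)&(Z<130)&near(399,314,50),121,4)
p=[pix(t,(599,-270,20))]; m=W[(Z>76)&(hsv[:,:,1]<60)&near(575,115,160)&(W[:,:,1]>60)]; print("lid pts",len(m),np.percentile(m,[1,99],axis=0))
n=m.mean(0); u,sv,vt=np.linalg.svd(m-n); print("lid plane normal",vt[2],"centroid",n)
```

```text
19.8 [ 398.60416791 -256.28008808  251.30330956] [-9.56589546e-05  1.69441310e-03  9.99998537e-01 -2.12814793e-04] 0.6994858509967836 q [-0.15  0.02 -0.41  0.   -1.13 -1.42]
feet
px [502. 105.] n 17 ctr [ 921.2 -455.3] size [37.6  8.2] ang 80.9
px [442. 208.] n 74 ctr [ 605.  -271.4] size [27.1 29.9] ang 0.6
px [473. 211.] n 79 ctr [ 595.5 -362.3] size [29.1 31.2] ang 63.3
console
px [386. 209.] n 1453 ctr [579.5 -98.3] size [114.  156.2] ang 83.2
floor
px [345. 220.] n 1732 ctr [566.1  17.1] size [100.5 204. ] ang 83.2
stylus
px [239. 274.] n 27 ctr [399.6 313.4] size [13.9 14. ] ang 0.6
lid pts 1216 [[468.25315469  64.03842848  76.68432824]
 [675.69447472 122.33395234 179.16510526]]
lid plane normal [-0.10987773 -0.92851551  0.35466299] centroid [570.91210323  93.8465298  131.21754645]
```

View pics/top3.png

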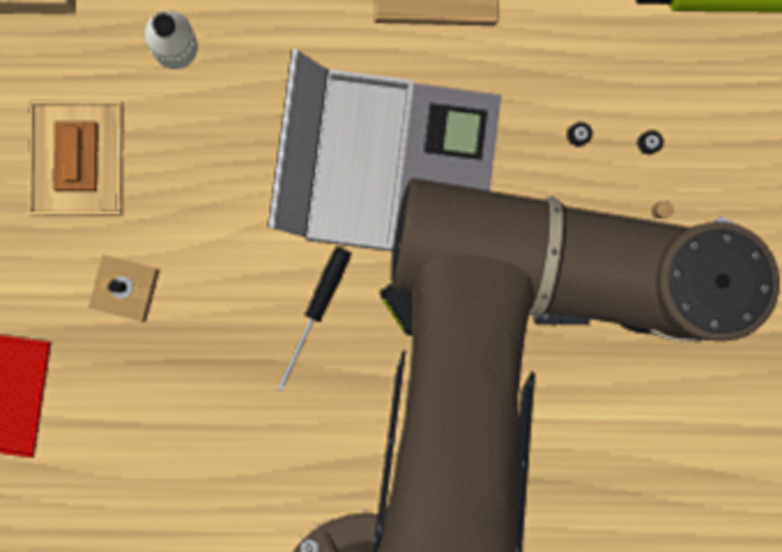

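The floor measures 100×204 mm, centred at (566, 17), yaw −6.8°. The lid is at about 1.93 rad. Turning the gripper 83° so its jaws run along the trough, then looking at the nearest foot.

>>> {"name": "send_rows", "arguments": {
  "rows": [
    [0.7, [0, 0, 0], [0, 0, -0.14]],
    [0.7, [0, 0, 0], [0, 0, -0.29]],
    [0.7, [0, 0, 0], [0, 0, -0.43]],
    [0.7, [0, 0, 0], [0, 0, -0.58]],
    [0.7, [0, -0.7, 0], [0, 0, -0.72]],
    [0.7, [0, -0.7, 0], [0, 0, -0.86]],
    [0.7, [0, -0.7, 0], [0, 0, -1]],
    [0.7, [0, -0.7, 0], [0, 0, -1.14]]
  ]
}}

```text
clock: 20.65
position: [399.0, -281.3, 251.4]
tcp_rot: [0.0, -0.542, 0.84, -0.0]
wrist_force: [-0.1, 0.4, -0.5]
finger_gap: 0.702
```

>>> {"name": "send_rows", "arguments": {
  "rows": [
    [0.7, [0, 0, 0], [0, 0, -0.14]],
    [0.7, [0, 0, 0], [0, 0, -0.28]],
    [0.7, [0, 0, 0], [0, 0, -0.316]],
    [0.7, [0, 0, 0], [0, 0, -0.316]],
    [0.7, [0, 0, 0], [0, 0, -0.316]]
  ]
}}

```text
clock: 21.15
position: [399.1, -281.4, 251.3]
tcp_rot: [0.0, -0.665, 0.747, -0.0]
wrist_force: [-0.3, -0.2, -0.1]
finger_gap: 0.704
```

```bash
cat >> h.py <<'E'
def feet():
    s=state(); c=cam("wrist"); W=cloud(c); Z=W[:,:,2]; hsv=cv2.cvtColor(c["color"],cv2.COLOR_RGB2HSV)
    print(s["clock"],np.round(s["position"],1),"yaw tool y",np.degrees(np.arctan2(*rot(s["tcp_rot"])[[1,0],1])))
    m=(Z>15)&(Z<25); n,l,st,ce=cv2.connectedComponentsWithStats(m.astype(np.uint8))
    for i in range(1,n):
        if st[i,4]<200: continue
        v,u=np.where(l==i); Q=np.array([ray(c,a,b,20)[:2] for a,b in zip(u,v)],np.float32); (x,y),r=cv2.minEnclosingCircle(Q)
        d=np.array([x,y,29])-s["position"]; print("px",np.round(ce[i]),"n",st[i,4],"ctr %.1f %.1f dia %.1f"%(x,y,2*r),"sat",hsv[v,u].mean(0).round(),"tool shift",np.round(rot(s["tcp_rot"]).T@d/40,2))
    return c
E
python3 -c "
from h import *
feet()"
```

```text
21.15 [ 399.1 -281.4  251.3] yaw tool y 173.37810894636831
px [ 70. 129.] n 1252 ctr 595.6 -364.1 dia 33.6 sat [76. 39. 49.] tool shift [ 1.49 -5.12  5.56]
px [320. 194.] n 1056 ctr 398.7 -287.3 dia 32.1 sat [75. 35. 51.] tool shift [ 0.15 -0.    5.56]
px [ 87. 236.] n 1013 ctr 605.2 -272.7 dia 33.6 sat [74. 39. 49.] tool shift [-0.81 -5.09  5.56]
```

Foot at (398.7, −287.3), diameter 32 mm. Picking it.

>>> {"name": "send_rows", "arguments": {
  "rows": [
    [0.7, [0.15, 0, 1], [0, 0, 0]],
    [0.7, [0.15, 0, 2.2], [0, 0, 0]],
    [0.7, [0.15, 0, 3.4], [0, 0, 0]],
    [0.7, [0.15, 0, 4.5], [0, 0, 0]],
    [0.7, [0.15, 0, 5.2], [0, 0, 0]],
    [0.7, [0.15, 0, 5.5], [0, 0, 0]],
    [0.7, [0.15, 0, 5.55], [0, 0, 0]],
    [0.2, [0.15, 0, 5.55], [0, 0, 0]]
  ]
}}

```text
clock: 22.0
position: [398.5, -288.0, 28.9]
tcp_rot: [-0.0, -0.665, 0.747, 0.0]
wrist_force: [0.2, 0.2, 0.9]
finger_gap: 0.656
```

>>> {"name": "send_rows", "arguments": {
  "rows": [
    [0.2, [0, 0, 0], [0, 0, 0]],
    [0.2, [0, 0, 0], [0, 0, 0]],
    [0.2, [0, 0, 0], [0, 0, 0]],
    [0.2, [0, 0, 0], [0, 0, 0]],
    [0.2, [0, 0, 0], [0, 0, 0]],
    [0.2, [0, 0, 0], [0, 0, 0]]
  ]
}}

```text
clock: 22.6
position: [398.7, -288.2, 29.5]
tcp_rot: [0.0, -0.665, 0.747, -0.001]
wrist_force: [-1.3, 1.6, 7.1]
finger_gap: 0.361
```

>>> {"name": "send_rows", "arguments": {
  "rows": [
    [0.2, [0, 0, -0.5], [0, 0, 0]],
    [0.2, [0, 0, -1.4], [0, 0, 0]],
    [0.2, [0, 0, -2.3], [0, 0, 0]],
    [0.2, [-0.3, -0.1, -3], [0, 0, 0]],
    [0.2, [-1.2, -0.3, -3], [0, 0, 0]],
    [0.2, [-2.2, -0.55, -3], [0, 0, 0]],
    [0.2, [-3.2, -0.8, -3], [0, 0, 0]],
    [0.2, [-4.2, -1.05, -3], [0, 0, 0]]
  ]
}}

```text
clock: 23.4
position: [459.5, -124.5, 149.1]
tcp_rot: [0.0, -0.665, 0.747, -0.0]
wrist_force: [0.6, -0.1, 0.7]
finger_gap: 0.352
```

>>> {"name": "send_rows", "arguments": {
  "rows": [
    [0.2, [-1, -0.25, 0], [0, 0, 0]],
    [0.2, [-2, -0.5, 0], [0, 0, 0]],
    [0.2, [-3, -0.8, 0], [0, 0, 0]],
    [0.2, [-3.75, -0.96, 0], [0, 0, 0]],
    [0.2, [-3.75, -0.96, 0], [0, 0, 0]],
    [0.2, [-3.75, -0.96, 0], [0, 0, 0]]
  ]
}}

```text
clock: 24.0
position: [514.4, 19.2, 148.5]
tcp_rot: [-0.0, -0.666, 0.746, 0.0]
wrist_force: [-0.5, -0.4, -0.4]
finger_gap: 0.358
```

```bash
python3 -c "
from h import *
c=feet(); save(c,'w6'); move(np.array([515.9,18,73])-state()['position'])"
```

```text
24.0 [514.4  19.2 148.5] yaw tool y 173.4936443992686
px [507. 101.] n 682 ctr 382.5 -44.6 dia 72.6 sat [ 63. 122.  48.] tool shift [1.96 3.09 2.99]
px [231. 225.] n 21897 ctr 566.1 11.6 dia 222.9 sat [ 31.   2. 216.] tool shift [ 0.04 -1.31  2.99]
px [516. 265.] n 2807 ctr 377.0 61.0 dia 154.1 sat [94. 36. 51.] tool shift [-0.65  3.53  2.99]
px [462. 271.] n 657 ctr 421.1 54.8 dia 55.8 sat [91. 29. 42.] tool shift [-0.62  2.42  2.99]
tool shift [ 0.007 -0.047  1.888] | turn about tool z for yaw -0.0
```

View pics/w6.png

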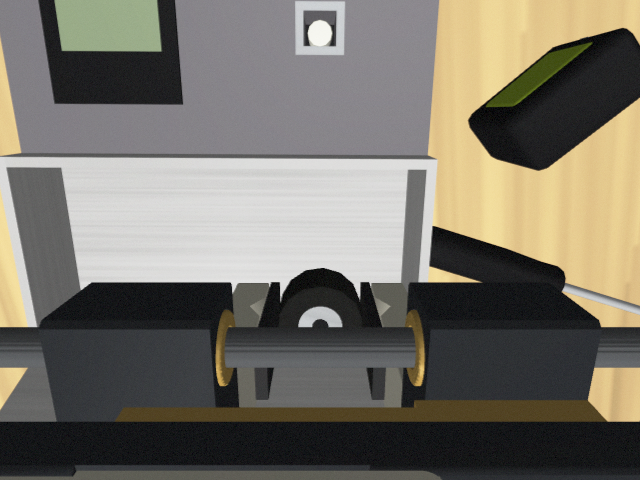

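>>> {"name": "send_rows", "arguments": {
  "rows": [
    [0.2, [0, -0.05, 0.9], [0, 0, 0]],
    [0.2, [0, -0.05, 1.6], [0, 0, 0]],
    [0.2, [0, -0.05, 1.89], [0, 0, 0]],
    [0.2, [0, -0.05, 1.89], [0, 0, 0]],
    [0.55, [0, -0.05, 1.89], [0, 0, 0]],
    [0.55, [0, -0.05, 1.89], [0, 0, 0]],
    [0.55, [0, -0.05, 1.89], [0, 0, 0]],
    [0.55, [0, -0.05, 1.89], [0, 0, 0]]
  ]
}}

```text
clock: 24.85
position: [517.1, 18.6, 74.0]
tcp_rot: [0.001, -0.665, 0.747, -0.0]
wrist_force: [-0.5, 0.6, 0.4]
finger_gap: 0.547
```

>>> {"name": "send_rows", "arguments": {
  "rows": [
    [0.55, [0, 0, -1], [0, 0, 0]],
    [0.55, [0, 0, -2], [0, 0, 0]],
    [0.7, [0.7, -0.3, -3], [0, 0, 0]],
    [0.7, [1.7, -0.8, -3.7], [0, 0, 0]],
    [0.7, [2.7, -1.2, -4], [0, 0, 0]],
    [0.7, [3.7, -1.7, -4], [0, 0, 0]],
    [0.7, [4.7, -2.1, -4], [0, 0, 0]],
    [0.7, [5.6, -2.5, -4], [0, 0, 0]]
  ]
}}

```text
clock: 25.65
position: [590.5, -217.5, 233.8]
tcp_rot: [0.0, -0.665, 0.747, -0.0]
wrist_force: [0.0, 0.4, 0.4]
finger_gap: 0.694
```

>>> {"name": "send_rows", "arguments": {
  "rows": [
    [0.7, [1, -0.4, 0], [0, 0, 0]],
    [0.7, [1.36, -0.52, 0], [0, 0, 0]],
    [0.7, [1.36, -0.52, 0], [0, 0, 0]],
    [0.7, [1.36, -0.52, 0], [0, 0, 0]]
  ]
}}

```text
clock: 26.05
position: [604.3, -271.8, 233.0]
tcp_rot: [-0.0, -0.665, 0.747, 0.0]
wrist_force: [-0.3, 0.2, 1.3]
finger_gap: 0.698
```

```bash
python3 -c "
from h import *
c=feet(); t=cam('top'); W=cloud(t); hsv=cv2.cvtColor(t['color'],cv2.COLOR_RGB2HSV)
print('in trough'); rects(t,(hsv[:,:,2]<70)&(np.abs(W[:,:,0]-566)<95)&(np.abs(W[:,:,1]-17)<45)&(W[:,:,2]>35),45,15)"
```

```text
26.05 [ 604.3 -271.8  233. ] yaw tool y 173.3683942239822
px [314.  85.] n 1411 ctr 597.7 -364.3 dia 31.6 sat [71. 32. 55.] tool shift [ 2.32 -0.1   5.1 ]
px [316. 204.] n 1145 ctr 607.5 -273.0 dia 31.9 sat [74. 34. 52.] tool shift [ 0.02 -0.08  5.1 ]
in trough
px [372. 164.] n 136 ctr [745.8 -56.8] size [127.1  27.6] ang 7.1
px [376. 207.] n 22 ctr [599.4 -73.8] size [50.4  2.9] ang 0.2
px [371. 217.] n 59 ctr [572.7 -57.7] size [ 6.4 80.7] ang 84.3
px [344. 236.] n 40 ctr [515.   20.4] size [24.9 27. ] ang 45.6
```

>>> {"name": "send_rows", "arguments": {
  "rows": [
    [0.7, [0.02, -0.07, 1], [0, 0, 0]],
    [0.7, [0.02, -0.07, 2.2], [0, 0, 0]],
    [0.7, [0.02, -0.07, 3.3], [0, 0, 0]],
    [0.7, [0.02, -0.07, 4.3], [0, 0, 0]],
    [0.7, [0.02, -0.07, 4.9], [0, 0, 0]],
    [0.7, [0.02, -0.07, 5.1], [0, 0, 0]],
    [0.7, [0.02, -0.07, 5.1], [0, 0, 0]],
    [0.2, [0.02, -0.07, 5.1], [0, 0, 0]]
  ]
}}

```text
clock: 26.95
position: [608.6, -272.8, 31.0]
tcp_rot: [0.001, -0.666, 0.746, -0.001]
wrist_force: [-0.0, -0.4, 0.4]
finger_gap: 0.655
```

>>> {"name": "send_rows", "arguments": {
  "rows": [
    [0.2, [0, 0, 0], [0, 0, 0]],
    [0.2, [0, 0, 0], [0, 0, 0]],
    [0.2, [0, 0, 0], [0, 0, 0]],
    [0.2, [0, 0, 0], [0, 0, 0]],
    [0.2, [0, 0, 0], [0, 0, 0]],
    [0.2, [0, 0, 0], [0, 0, 0]]
  ]
}}

```text
clock: 27.55
position: [607.7, -273.3, 30.0]
tcp_rot: [0.0, -0.665, 0.747, -0.0]
wrist_force: [-1.2, 1.8, 5.5]
finger_gap: 0.356
```

>>> {"name": "send_rows", "arguments": {
  "rows": [
    [0.2, [0, 0, -0.5], [0, 0, 0]],
    [0.2, [0, 0, -1.4], [0, 0, 0]],
    [0.2, [0, 0, -2.3], [0, 0, 0]],
    [0.2, [-0.3, 0.1, -3], [0, 0, 0]],
    [0.2, [-1.2, 0.3, -3], [0, 0, 0]],
    [0.2, [-2.2, 0.55, -3], [0, 0, 0]],
    [0.2, [-3.2, 0.8, -3], [0, 0, 0]],
    [0.2, [-4.1, 1.05, -3], [0, 0, 0]]
  ]
}}

```text
clock: 28.35
position: [584.0, -103.9, 149.2]
tcp_rot: [0.0, -0.665, 0.747, 0.0]
wrist_force: [0.3, 0.6, -0.6]
finger_gap: 0.357
```

>>> {"name": "send_rows", "arguments": {
  "rows": [
    [0.2, [-0.9, 0.25, 0], [0, 0, 0]],
    [0.2, [-1.8, 0.5, 0], [0, 0, 0]],
    [0.2, [-2.6, 0.75, 0], [0, 0, 0]],
    [0.2, [-2.85, 0.83, 0], [0, 0, 0]],
    [0.2, [-2.85, 0.83, 0], [0, 0, 0]],
    [0.2, [-2.85, 0.83, 0], [0, 0, 0]]
  ]
}}

```text
clock: 28.95
position: [564.6, 11.3, 149.1]
tcp_rot: [-0.0, -0.665, 0.746, -0.0]
wrist_force: [1.0, 0.3, -0.4]
finger_gap: 0.36
```

```bash
python3 -c "
from h import *
print(state()['finger_gap'],state()['position']);move(np.array([565.5,12.1,73])-state()['position'])"
```

```text
0.360153182752334 [564.58158667  11.32461495 149.13384291]
tool shift [-0.022 -0.021  1.903] | turn about tool z for yaw -0.0
```

>>> {"name": "send_rows", "arguments": {
  "rows": [
    [0.2, [-0.02, -0.02, 0.9], [0, 0, 0]],
    [0.2, [-0.02, -0.02, 1.6], [0, 0, 0]],
    [0.2, [-0.02, -0.02, 1.9], [0, 0, 0]],
    [0.2, [-0.02, -0.02, 1.9], [0, 0, 0]],
    [0.55, [-0.02, -0.02, 1.9], [0, 0, 0]],
    [0.55, [-0.02, -0.02, 1.9], [0, 0, 0]],
    [0.55, [-0.02, -0.02, 1.9], [0, 0, 0]],
    [0.55, [-0.02, -0.02, 1.9], [0, 0, 0]]
  ]
}}

```text
clock: 29.75
position: [565.9, 12.5, 74.1]
tcp_rot: [0.001, -0.665, 0.747, -0.0]
wrist_force: [0.3, 0.3, 0.1]
finger_gap: 0.544
```

>>> {"name": "send_rows", "arguments": {
  "rows": [
    [0.55, [0, 0, -1], [0, 0, 0]],
    [0.55, [0, 0, -2], [0, 0, 0]],
    [0.7, [0.7, -0.2, -3], [0, 0, 0]],
    [0.7, [1.7, -0.4, -3.7], [0, 0, 0]],
    [0.7, [2.7, -0.6, -4], [0, 0, 0]],
    [0.7, [3.7, -0.8, -4], [0, 0, 0]],
    [0.7, [4.7, -1, -4], [0, 0, 0]],
    [0.7, [5.7, -1.2, -4], [0, 0, 0]]
  ]
}}

```text
clock: 30.55
position: [586.9, -221.2, 234.1]
tcp_rot: [0.001, -0.665, 0.746, -0.0]
wrist_force: [0.9, 0.2, 0.2]
finger_gap: 0.697
```

>>> {"name": "send_rows", "arguments": {
  "rows": [
    [0.7, [1, -0.2, 0], [0, 0, 0]],
    [0.7, [2, -0.4, 0], [0, 0, 0]],
    [0.7, [3, -0.6, 0], [0, 0, 0]],
    [0.7, [3.55, -0.7, 0], [0, 0, 0]],
    [0.7, [3.55, -0.7, 0], [0, 0, 0]],
    [0.7, [3.55, -0.7, 0], [0, 0, 0]]
  ]
}}

```text
clock: 31.15
position: [598.2, -364.2, 233.0]
tcp_rot: [-0.0, -0.665, 0.747, 0.0]
wrist_force: [-0.5, 0.5, -0.4]
finger_gap: 0.704
```

```bash
python3 -c "
from h import *
c=feet(); t=cam('top'); W=cloud(t); hsv=cv2.cvtColor(t['color'],cv2.COLOR_RGB2HSV)
print('in trough'); rects(t,(hsv[:,:,2]<70)&(np.abs(W[:,:,0]-566)<95)&(np.abs(W[:,:,1]-17)<45)&(W[:,:,2]>35),45,15)
save(t,'top4',(190,150,530,390),2.3)"
```

```text
31.15 [ 598.2 -364.2  233. ] yaw tool y 173.34452189832132
px [80. 98.] n 325 ctr 770.9 -463.4 dia 144.9 sat [ 34. 184.  67.] tool shift [ 1.96 -4.58  5.1 ]
px [458.  67.] n 1156 ctr 483.6 -456.9 dia 37.9 sat [97. 18. 93.] tool shift [2.63 2.57 5.1 ]
px [320. 204.] n 1146 ctr 597.5 -365.1 dia 32.1 sat [73. 36. 50.] tool shift [0.03 0.01 5.1 ]
in trough
px [347. 219.] n 35 ctr [563.   12.7] size [26.6 23.5] ang 0.5
px [344. 236.] n 39 ctr [514.2  19.6] size [23.5 26.4] ang 0.6
```

View pics/top4.png

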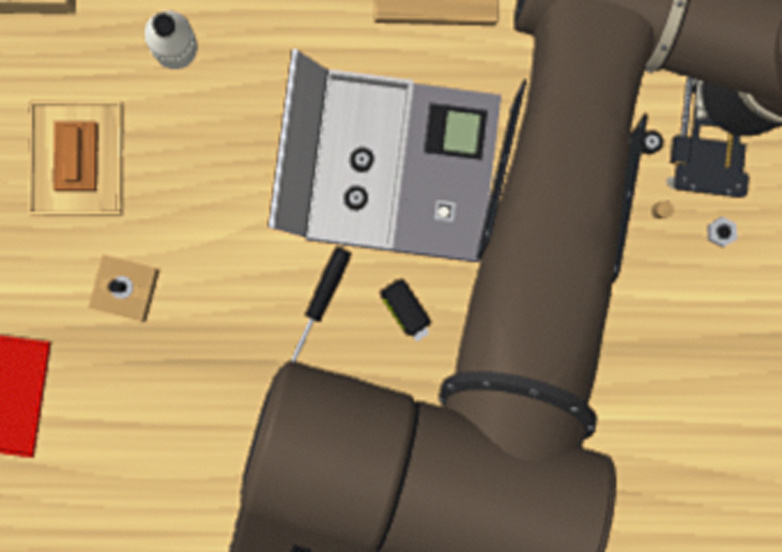

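Two feet sit in the trough, at (361,158) and (355,197) in the crop. Picking the third.

>>> {"name": "send_rows", "arguments": {
  "rows": [
    [0.7, [0.03, 0.01, 1], [0, 0, 0]],
    [0.7, [0.03, 0.01, 2.2], [0, 0, 0]],
    [0.7, [0.03, 0.01, 3.3], [0, 0, 0]],
    [0.7, [0.03, 0.01, 4.3], [0, 0, 0]],
    [0.7, [0.03, 0.01, 4.9], [0, 0, 0]],
    [0.7, [0.03, 0.01, 5.1], [0, 0, 0]],
    [0.7, [0.03, 0.01, 5.1], [0, 0, 0]],
    [0.2, [0.03, 0.01, 5.1], [0, 0, 0]]
  ]
}}

```text
clock: 32.05
position: [599.3, -365.0, 31.1]
tcp_rot: [0.001, -0.666, 0.746, -0.001]
wrist_force: [1.0, -0.5, -0.7]
finger_gap: 0.654
```

>>> {"name": "send_rows", "arguments": {
  "rows": [
    [0.2, [0, 0, 0], [0, 0, 0]],
    [0.2, [0, 0, 0], [0, 0, 0]],
    [0.2, [0, 0, 0], [0, 0, 0]],
    [0.2, [0, 0, 0], [0, 0, 0]],
    [0.2, [0, 0, 0], [0, 0, 0]],
    [0.2, [0, 0, 0], [0, 0, 0]]
  ]
}}

```text
clock: 32.65
position: [598.3, -365.2, 30.1]
tcp_rot: [0.0, -0.665, 0.747, -0.0]
wrist_force: [-0.6, 2.1, 5.4]
finger_gap: 0.358
```

>>> {"name": "send_rows", "arguments": {
  "rows": [
    [0.2, [0, 0, -0.5], [0, 0, 0]],
    [0.2, [0, 0, -1.4], [0, 0, 0]],
    [0.2, [0, 0, -2.3], [0, 0, 0]],
    [0.2, [-0.3, 0, -3], [0, 0, 0]],
    [0.2, [-1.2, 0.1, -3], [0, 0, 0]],
    [0.2, [-2.2, 0.2, -3], [0, 0, 0]],
    [0.2, [-3.2, 0.3, -3], [0, 0, 0]],
    [0.2, [-4.2, 0.3, -3], [0, 0, 0]]
  ]
}}

```text
clock: 33.45
position: [604.7, -195.5, 149.2]
tcp_rot: [0.0, -0.665, 0.747, 0.0]
wrist_force: [0.8, 0.3, -0.9]
finger_gap: 0.354
```

>>> {"name": "send_rows", "arguments": {
  "rows": [
    [0.2, [-1, 0.1, 0], [0, 0, 0]],
    [0.2, [-2, 0.2, 0], [0, 0, 0]],
    [0.2, [-3, 0.3, 0], [0, 0, 0]],
    [0.2, [-4, 0.35, 0], [0, 0, 0]],
    [0.2, [-4.8, 0.35, 0], [0, 0, 0]],
    [0.2, [-5.07, 0.35, 0], [0, 0, 0]],
    [0.2, [-5.07, 0.35, 0], [0, 0, 0]],
    [0.2, [-5.07, 0.35, 0], [0, 0, 0]]
  ]
}}

```text
clock: 34.25
position: [614.4, 5.9, 149.0]
tcp_rot: [-0.0, -0.665, 0.747, 0.0]
wrist_force: [0.1, 0.0, -0.2]
finger_gap: 0.361
```

```bash
python3 -c "
from h import *
print(state()['finger_gap'],state()['position']);move(np.array([615.2,6.2,73])-state()['position'])"
```

```text
0.36102510201821947 [614.44962275   5.85709271 148.95987692]
tool shift [-0.011 -0.019  1.899] | turn about tool z for yaw -0.0
```

>>> {"name": "send_rows", "arguments": {
  "rows": [
    [0.2, [-0.01, -0.02, 0.9], [0, 0, 0]],
    [0.2, [-0.01, -0.02, 1.6], [0, 0, 0]],
    [0.2, [-0.01, -0.02, 1.9], [0, 0, 0]],
    [0.2, [-0.01, -0.02, 1.9], [0, 0, 0]],
    [0.5, [-0.01, -0.02, 1.9], [0, 0, 0]],
    [0.5, [-0.01, -0.02, 1.9], [0, 0, 0]],
    [0.5, [-0.01, -0.02, 1.9], [0, 0, 0]],
    [0.5, [-0.01, -0.02, 1.9], [0, 0, 0]]
  ]
}}

```text
clock: 35.05
position: [616.0, 6.7, 74.2]
tcp_rot: [0.001, -0.665, 0.747, -0.0]
wrist_force: [-0.2, 0.2, -0.0]
finger_gap: 0.497
```

>>> {"name": "send_rows", "arguments": {
  "rows": [
    [0.5, [0, 0, -1], [0, 0, 0]],
    [0.5, [0, 0, -2], [0, 0, 0]],
    [0.5, [0, 0, -3], [0, 0, 0]],
    [0, [0, 0, -4], [0, 0, 0]],
    [0, [0, 0, -4.6], [0, 0, 0]],
    [0, [0, 0, -4.6], [0, 0, 0]],
    [0, [0, 0.8, -4.6], [0, 0, 0]],
    [0, [0, 1.25, -4.6], [0, 0, 0]]
  ]
}}

```text
clock: 35.85
position: [564.2, 12.3, 256.7]
tcp_rot: [-0.0, -0.665, 0.747, 0.0]
wrist_force: [0.5, 0.5, -0.1]
finger_gap: 0.108
```

```bash
python3 -c "
from h import *
s=state(); print(s['position'],s['finger_gap'])
c=cam('wrist'); save(c,'w7'); W=cloud(c); hsv=cv2.cvtColor(c['color'],cv2.COLOR_RGB2HSV)"
```

```text
[564.16312503  12.3194748  256.67660933] 0.10764700748820721
```

View pics/w7.png

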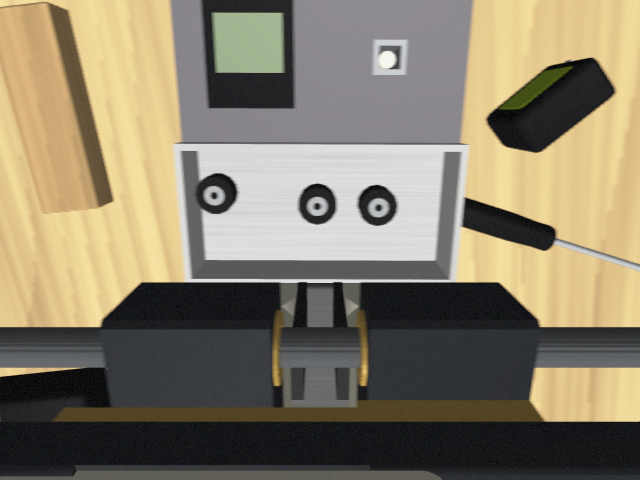

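All three feet are in the trough, at (216,194), (317,204) and (378,206). Going behind the lid.

>>> {"name": "send_rows", "arguments": {
  "rows": [
    [0, [-1, 0, 0], [0, 0, 0]],
    [0, [-2, 0, 0], [0, 0, 0]],
    [0, [-3, 0, 0], [0, 0, 0]],
    [0, [-4, 0, 0], [0, 0, 0]],
    [0, [-4, 0, 0.5], [0, 0, 0]],
    [0, [-4, 0, 1.3], [0, 0, 0]],
    [0, [-4, 0, 2], [0, 0, 0]],
    [0, [-4, 0, 2], [0, 0, 0]]
  ]
}}

```text
clock: 36.7
position: [581.7, 170.3, 172.8]
tcp_rot: [-0.004, -0.665, 0.747, 0.001]
wrist_force: [0.8, 0.3, -0.2]
finger_gap: 0.007
```

```bash
python3 -c "
from h import *
s=state(); d=s['position']-[560.2,-32.6,0]; print(s['position'],s['finger_gap'],'scale y',d@[.118,.993,0],'x',d@[.993,-.118,0],s['wrist_force'])"
```

```text
[581.73789493 170.27777676 172.84352819] 0.00727116269945188 scale y 203.99910392398507 x -2.5524479905586546 [ 0.84145065  0.34699467 -0.16238769]
```

>>> {"name": "send_rows", "arguments": {
  "rows": [
    [0, [0.8, 0, 0], [0, 0, 0]],
    [0, [1.1, 0, 0], [0, 0, 0]],
    [0, [1.4, 0, 0], [0, 0, 0]],
    [0, [1.7, 0, 0], [0, 0, 0]],
    [0, [1.9, 0, 0], [0, 0, 0]],
    [0, [2.1, 0, 0], [0, 0, 0]],
    [0, [2.1, 0, 0], [0, 0, 0]]
  ]
}}

```text
clock: 37.4
position: [574.2, 86.8, 177.2]
tcp_rot: [-0.0, -0.665, 0.747, 0.0]
wrist_force: [-0.5, 0.5, -0.3]
finger_gap: 0.004
```

>>> {"name": "send_rows", "arguments": {
  "rows": [
    [0, [0.3, 0, 0.01], [0, 0, 0]],
    [0, [0.54, 0, 0.03], [0, 0, 0]],
    [0, [0.83, 0, 0.11], [0, 0, 0]],
    [0, [1.1, 0, 0.24], [0, 0, 0]],
    [0, [1.36, 0, 0.4], [0, 0, 0]],
    [0, [1.58, 0, 0.6], [0, 0, 0]],
    [0, [1.78, 0, 0.83], [0, 0, 0]],
    [0, [1.94, 0, 1.08], [0, 0, 0]]
  ]
}}

```text
clock: 38.2
position: [565.5, 9.8, 133.1]
tcp_rot: [-0.0, -0.665, 0.747, -0.0]
wrist_force: [1.6, 0.2, 1.1]
finger_gap: 0.005
```

>>> {"name": "send_rows", "arguments": {
  "rows": [
    [0, [0.08, 0, 0.18], [0, 0, 0]],
    [0, [0.14, 0, 0.37], [0, 0, 0]],
    [0, [0.19, 0, 0.57], [0, 0, 0]],
    [0, [0.21, 0, 0.7], [0, 0, 0]],
    [0, [0.21, 0, 0.77], [0, 0, 0]],
    [0, [0.21, 0, 0.8], [0, 0, 0]]
  ]
}}

```text
clock: 38.8
position: [564.5, 2.4, 101.7]
tcp_rot: [-0.0, -0.665, 0.746, 0.0]
wrist_force: [-5.0, 1.0, 8.3]
finger_gap: 0.007
```

```bash
python3 -c "
from h import *
s=state(); d=s['position']-[560.2,-32.6,0]; print(s['position'],'scale y',d@[.118,.993,0],s['wrist_force'])"
```

```text
[564.485018     2.42669078 101.7488233 ] scale y 35.28713607182173 [-4.9749451   0.99720469  8.26256142]
```

Tips are at z about 76.7, with 8 N on the flat lid. I'll press a touch more, retract and check everything.

>>> {"name": "send_rows", "arguments": {
  "rows": [
    [0, [0, 0, 0.03], [0, 0, 0]],
    [0, [0, 0, 0.05], [0, 0, 0]],
    [0, [0, 0, 0.05], [0, 0, 0]],
    [0, [0, 0, -0.3], [0, 0, 0]],
    [0, [0, 0, -1.2], [0, 0, 0]],
    [0, [0, 0, -2.2], [0, 0, 0]],
    [0, [0, 0, -3.4], [0, 0, 0]],
    [0, [0, 0, -4], [0, 0, 0]]
  ]
}}

```text
clock: 39.6
position: [566.2, 2.7, 266.8]
tcp_rot: [0.003, -0.666, 0.746, -0.002]
wrist_force: [0.5, 0.8, -0.4]
finger_gap: 0.007
```

>>> {"name": "send_rows", "arguments": {
  "rows": [
    [0, [1, 0, 0], [0, 0, 0]],
    [0, [2, 0, 0], [0, 0, 0]],
    [0, [3, 0, 0], [0, 0, 0]],
    [0, [4, 0, 0], [0, 0, 0]],
    [0, [5, 0, 0], [0, 0, 0]],
    [0, [6, 0, 0], [0, 0, 0]],
    [0, [7, 0, 0], [0, 0, 0]],
    [0, [7.5, 0, 0], [0, 0, 0]]
  ]
}}

```text
clock: 40.4
position: [529.8, -298.1, 262.0]
tcp_rot: [0.0, -0.665, 0.747, -0.0]
wrist_force: [-0.2, 1.0, 0.3]
finger_gap: 0.003
```

>>> {"name": "send_rows", "arguments": {
  "rows": [
    [0, [0.5, 0, 0], [0, 0, 0]],
    [0, [1, 0, 0], [0, 0, 0]],
    [0, [1, 0, 0], [0, 0, 0]],
    [0, [1, 0, 0], [0, 0, 0]]
  ]
}}

```text
clock: 40.8
position: [525.6, -335.4, 261.8]
tcp_rot: [0.0, -0.665, 0.747, 0.0]
wrist_force: [0.2, 0.8, -1.0]
finger_gap: 0.001
```

Run:
```python
from h import *
s=state(); print(s["clock"],s["position"],s["joint_vel"].round(3))
t=cam("top"); save(t,"top5",(190,130,530,390),2.3); W=cloud(t); Z=W[:,:,2]
d=W-np.array([560.2,-32.6,0]); xs=d@[.993,-.118,0]; ys=d@[.118,.993,0]
L=(np.abs(xs)<100)&(ys>0)&(ys<100)
for a,b in((0,25),(25,50),(50,75),(75,100)): print("lid z at y",a,b,np.nanmedian(Z[L&(ys>=a)&(ys<b)]).round(1))
near=lambda x,y,r:(np.hypot(W[:,:,0]-x,W[:,:,1]-y)<r)
print("stylus top"); rects(t,(Z>112)&(Z<130)&near(399,314,50),121,4)
print("block"); rects(t,(Z>46)&(Z<65)&near(568,383,80),55,20)
print("cap z",Z[near(502.5,-92.5,4)])
```

```text
40.8 [ 525.64753496 -335.39429892  261.84817112] [ 0.018 -0.008 -0.006  0.    -0.    -0.003]
lid z at y 0 25 77.6
lid z at y 25 50 77.4
lid z at y 50 75 77.6
lid z at y 75 100 77.7
stylus top
px [239. 274.] n 28 ctr [399.6 314.8] size [13.9 13.7] ang 46.0
block
px [220. 215.] n 173 ctr [568.1 382.6] size [70.7 20.5] ang 1.5
cap z [676.32350141 677.04324051 683.87191684 677.20849541 678.86316195
 679.15856163 683.32934987 688.20794519 691.58219557 676.93777124
 677.34000923 682.75984831 685.62245585 684.35938957 681.53785078
 681.10131008 686.83243392  39.26086075  40.10789664  42.30883493
  43.90289904]
```

View pics/top5.png

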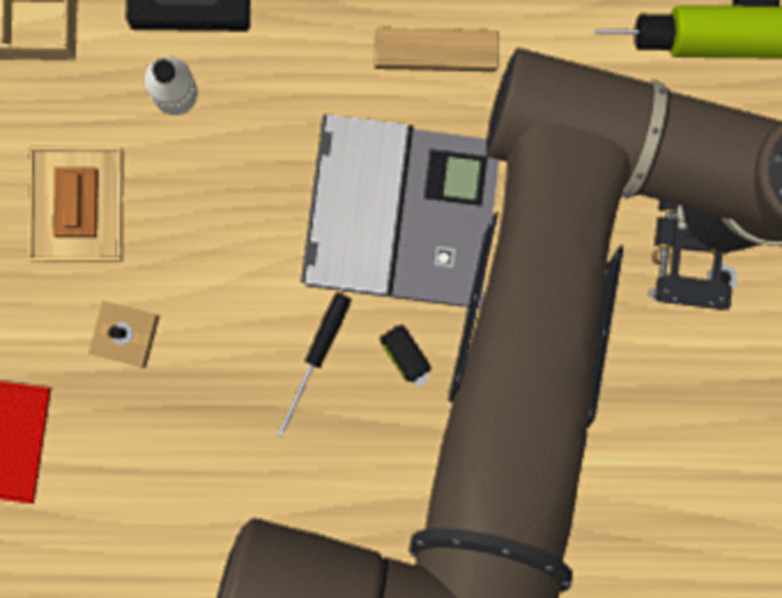

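The lid lies flat at about 77.5 mm across its whole width. The block is in its tray, the stylus is in its stand, and the button is up. Handing in.

```bash
python3 -c "
from h import *
print(close_job())"
```

```text
the job is handed in; nothing more can be done
None
```

I finished all the steps and handed the job in after about 41 s of robot time. There is no verdict from the judge, only my own checks.

- **Block:** it lies centred in the plywood tray at about (568, 383) mm, with the grip rib at the expected height and size.
- **Zero button:** the stylus tip reached about 32 mm above the table, against 33 mm for fully down. The wrist read 12–19 N for 0.3 s while the trough was empty. The final depth picture puts the cap back at about 39 mm, so it is released.
- **Stylus:** the wrist camera showed no slip in the grip. It went back into the stand at the height it was picked from, and the last top view shows it upright within about 1–2 mm of the hole centre.
- **Rubber feet:** there were three, and none was knocked aside while I worked. All three showed flat in the trough in the wrist picture before I shut the lid. One had bounced toward the far end but stayed inside.
- **Lid:** it reads an even 77.4–77.7 mm across its width, against a nominal 76 mm. The difference is within the 2 mm camera calibration.

The tape measure, screwdriver, glue and offcut look untouched in the last picture. The nut and dowel stub are partly hidden under the gripper there. They were in place in the previous top view, and nothing went near them afterwards. No check disagreed.

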